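# Turn the solar panel to the sun and check the charge

## Task

The solar panel lies face down on the sill. Stand it up on an edge and let go of it there for a moment, so that grit slides off its face, then take it again and lay it gently, cells up, on the cork mat in the bamboo tray, its long side along the mat's long side. With the panel in place, press the battery box's check button fully down and release it; leave the jar, the pill box, the spoon rest and the cup where they are.

Things in the scene. Friction and masses are not known exactly. Their poses are not given: they have to be found in the camera images.
- panel: Solar panel, a flat loose slab with an aluminium frame, 130 x 64 x 22 mm, about 0.2 to 0.4 kg. Origin at its centre; x along the 130 mm, y along the 64 mm, z through the thickness. The blue cells on black are on its own -z face; the +z face is the plain back with a grey plate. At the start it lies cells down on the sill (z up). It can stand freely on any edge.
- mat: Cork mat, 155 x 90 x 4 mm, fixed on the floor of the bamboo tray, in one or other half of it. Origin at the centre of its underside; x along its 155 mm, y along its 90 mm, z up; its top is 4 mm above its origin.
- tray: Bamboo tray, fixed on the sill, outside 180 mm (its x) by 310 mm (its y), rim 22 mm high, walls 8 mm thick, inner floor 8 mm above the sill, with a small lug outside each long wall. Origin at the centre of its underside. The mat lies about 72 mm from its centre along +y or -y, the jar in the other half.
- battery: Grey battery box, fixed on the sill, 80 mm (its x) by 90 mm (its y), 50 mm high, with the check button in the middle of its top. Origin at the centre of its underside.
- check_top (a point): Centre of the top of the round white check button (28 mm across) on the battery box; the button is pressed straight down.
- check (a joint): Travel of the check button in m: 0 released, 0.006 fully down; spring return, fully down takes 5 N.
- jar: Glass jar with a steel cap, 64 mm across, 100 mm high, loose, standing in the tray beside the mat. Origin at the centre of its underside. Leave alone.
- pillbox: Round orange pill box with a white selector on the lid, 82 mm across, 40 mm high, loose, in the middle of the sill between tray and panel. Origin at the centre of its underside. Leave alone.
- spoonrest: Stainless spoon rest, a round dish 88 mm across and 14 mm high with a tab that reaches 83 mm out from its centre along its +y; loose, on the sill beyond or beside the panel. Origin at the centre of its underside. Leave alone.
- cup: White plastic cup standing upright on the sill, 72 mm across the rim, 90 mm high, loose, beside or beyond the panel. Origin at the centre of its underside. Leave alone.

How it is judged:
On the way, in this order (a step that is already met when the one before it is completed fails the run):
1. the panel stands on one of its edges (its faces within 10 degrees of upright), let go and still, for 0.5 s (angle between panel's own z axis and vertical between 1.396 and 1.745 rad and contact force between the fingers and panel below 0.1 N and linear speed of panel below 0.03 m/s and angular speed of panel below 0.2 rad/s), for 0.5 s.
2. the panel lies flat on the cork mat, cells up, centred within 12 mm, its long side within 11 degrees of the mat's, let go and still (angle between panel's own z axis and vertical above 3.08 rad and z of panel in the frame of mat between 0.012 and 0.018 m and horizontal distance between panel and mat below 0.012 m and angle between the x axis of panel and the x axis of mat, either way round below 0.2 rad and contact force between the fingers and panel below 0.1 N and linear speed of panel below 0.03 m/s and angular speed of panel below 0.2 rad/s), for 0.3 s.
3. with the panel in place, the check button is pressed fully down (at least 5 of its 6 mm) (value of joint check above 0.005 m and angle between panel's own z axis and vertical above 3.08 rad and z of panel in the frame of mat between 0.012 and 0.018 m and horizontal distance between panel and mat below 0.012 m and angle between the x axis of panel and the x axis of mat, either way round below 0.2 rad), for 0.05 s.
At the end, for the whole second after the job is handed in: Panel at rest and released, flat (3 degrees) on the mat, cells up, centre within 12 mm of the mat's, long sides within 11 degrees; check button pressed fully after that and up again; jar, pill box, spoon rest and cup within 20 mm of their starts and upright (17 degrees) (all of step 2 and value of joint check below 0.0015 m and distance of each of jar, pillbox, spoonrest, cup from where it was at the start of the episode below 0.02 m and angle between each of jar, pillbox, spoonrest, cup's own z axis and vertical below 0.3 rad); the robot touches nothing.
It fails at once if the solar panel falls or topples: it moves faster than 0.5 m/s while the fingers do not touch it (contact force between the fingers and panel below 0.01 N and linear speed of panel above 0.5 m/s).
It fails at once if the glass jar is shifted by more than 20 mm or tipped by more than 17 degrees (distance of jar from where it was at the start of the episode above 0.02 m or angle between jar's own z axis and vertical above 0.3 rad).
It fails at once if the pill box is shifted by more than 20 mm or tipped by more than 17 degrees (distance of pillbox from where it was at the start of the episode above 0.02 m or angle between pillbox's own z axis and vertical above 0.3 rad).
It fails at once if the spoon rest is shifted by more than 20 mm or tipped by more than 17 degrees (distance of spoonrest from where it was at the start of the episode above 0.02 m or angle between spoonrest's own z axis and vertical above 0.3 rad).
It fails at once if the plastic cup is shifted by more than 20 mm or tipped by more than 17 degrees (distance of cup from where it was at the start of the episode above 0.02 m or angle between cup's own z axis and vertical above 0.3 rad).
It also fails if it takes over 72 s, if anything falls off the work surface, if the arm or the gripper's body presses on something with over 40 N, if the wrist force passes 120 N, or if a joint passes its speed limit or range.

## Robot

A 7-joint arm with a two-finger parallel gripper is mounted at the origin on the work surface. World frame = base frame: x ahead of the robot, y to its left, z up, the work surface at z = 0. Lengths are in m, angles in rad, forces in N, time in s.
With the tool pointing down it reaches from about 0.4 to 0.875 m from the base axis. Payload 19.3 kg.
Tool frame: the origin (TCP) lies between the finger pads; the fingertips stand 17 mm ahead of it and the grasp point (between the pads) lies 2 mm behind it; z points along the fingers, y is the line along which they close (so a half turn about z gives the same grasp; the last joint's range is limited). The gripper opens to 85 mm and grips with 20 to 120 N. Pads are 22 mm wide; open, the fingers measure 114 mm over their backs; the gripper's body (76 mm by 85 mm) begins 54 mm behind the grasp point. The pads swing forward as they close: fully open they stand 13 mm farther back than shut.
Start: joints at [-1.418, 0.521, -0.036, 1.599, 0.021, 1.021, -0.113], TCP at [0.138, 0.61, 0.248] pointing down, gripper open.
Joint ranges: [-2.91, 2.91], [-0.3, 2.13], [-1.5, 1.42], [0.17, 2.43], [-1.26, 4.41], [0.16, 1.93], [-2.52, 2.52]. Speed limits (rad/s): [1.89, 1.89, 2.39, 2.39, 3.01, 3.01, 3.01].

## Interface

Orientations are given as [roll, pitch, yaw] about the fixed x, y, z axes, in that order (R = Rz(yaw) Ry(pitch) Rx(roll)).
In Python, from workcell import bot gives the robot as it stands.
- The arm moves only by the shell command python3 -m inch 'ROWS' [FORCE]. ROWS is JSON, a list of rows, each a list of 7 numbers: the shift along the tool's x, y, z in units of 200 mm (1.0 is 200 mm), then the turn, a rotation vector about the tool's x, y, z in units of 90 degrees (1.0 is 90 degrees), then the opening, from 0 (shut) to 1 (fully open). In form: [[x, y, z, rx, ry, rz, grip], ...]. A call has 1 to 20 rows; each row is the pose to reach, as a shift and turn from the pose commanded when the call began, along the tool's axes at that moment; what a row does not reach only later rows make up. A row lasts 1/8 s, in which the tool goes at most 62.5 mm and 10.7 degrees, less where a joint would pass 70% of its speed; a pose out of reach is approached as far as the arm can. A call with a number of a shift or a turn outside -1 to 1 is refused whole. A call with a gripper value outside its range is refused whole. The fingers move at their own pace and stop on an object; FORCE is the grip in N (left out, the last holds). Time passes only in rows, so rows that repeat a pose let the fingers close. It gives the time, the measured TCP pose, the force, the opening and the grip force at its end, in the units of the state.
- bot.observe(): the state, without advancing time (a new reading comes with each control period).
- bot.grab_frame(name): name is "scene" or "top"; returns a dict with "img" (400x640x3 uint8, red, green, blue), "z_map" (400x640 float32, m along the optical axis (not along the pixel's ray), 0 where there is no reading), "vfov" (degrees; the focal length in pixels is half the picture's height over the tangent of half this angle, whatever the lens; pixels are square), "cx", "cy" (the principal point, pixels), "rvec" (rotation vector, rad) and "tvec" (3), from world to camera coordinates, as OpenCV has them. Camera axes: x right, y down, z forward; pixel columns grow to the right and rows downward; lengths in m; the calibration is good to about 2 mm. A picture is of the moment at which its call begins.
- bot.job_done(): hands the job in; it is judged then, once.
The state is a dict: "clock": time; "qpos": joint angles; "qd": joint speeds; "joint_efforts": joint torques, N m; "position": TCP position; "tool_rot": TCP orientation; "force": force on the tool from outside, world axes, zero at the start; "moment": the same for the moment, N m; "grip_width": finger opening in m; "finger_force": force on a finger pad.
Only numpy, scipy, OpenCV 4.12 (cv2) and the standard library are available. Lean on these libraries where they do the work, as an engineer would, in place of code of your own. Each camera call takes 0.05 s, during which the arm holds its last target. There are 200 camera calls.

## Working session

There is one attempt and no reset: what is moved stays moved. The work goes in short steps, Python scripts to look and compute and a shell command to move; the robot and the scene stay as the last step left them, time stands still between calls to the robot, and variables do not carry over. Pictures are saved under pics/ and viewed, at most 10 in all, crops included, and the job is handed in when it is done.

```bash
mkdir -p pics; cat > h.py <<'E'
import numpy as np, cv2
from workcell import bot
def cam(n):
    f=bot.grab_frame(n); R=cv2.Rodrigues(np.array(f["rvec"],float))[0]; t=np.array(f["tvec"],float)
    h,w=f["img"].shape[:2]; F=h/2/np.tan(np.radians(f["vfov"])/2)
    return f,R,t,F
def cloud(c):
    f,R,t,F=c; z=f["z_map"]; v,u=np.mgrid[:z.shape[0],:z.shape[1]]
    P=np.stack([(u-f["cx"])/F*z,(v-f["cy"])/F*z,z],-1)
    W=(P-t)@R; W[z==0]=np.nan; return W
def ray(c,u,v,h):
    f,R,t,F=c; d=R.T@np.array([(u-f["cx"])/F,(v-f["cy"])/F,1]); o=-R.T@t
    return o+d*(h-o[2])/d[2]
def save(f,n): cv2.imwrite("pics/"+n,cv2.cvtColor(f["img"],cv2.COLOR_RGB2BGR))
E
python3 - <<'E'
from h import *
print(bot.observe())
for n in("scene","top"):
    c=cam(n); save(c[0],n+"0.png"); W=cloud(c); print(n,-c[1].T@c[2],c[1][2],c[3],np.nanmin(W.reshape(-1,3),0),np.nanmax(W.reshape(-1,3),0), (c[0]["z_map"]==0).mean())
    np.save(n+"0.npy",W)
E
```

```text
{'clock': 0.0, 'qpos': array([-1.41821825,  0.52203001, -0.0362993 ,  1.60000338,  0.02117512,
        1.02108576, -0.11277522]), 'qd': array([ 5.81768887e-04,  3.45476911e-04, -5.42654788e-04, -1.91249613e-03,
        4.43398334e-04,  2.49804159e-03,  9.75944976e-05]), 'joint_efforts': array([ 1.77866223e-03, -9.27094889e+01,  1.98068999e+00, -3.69928694e+01,
        1.78394420e-02,  8.16714135e-03, -8.98228905e-05]), 'position': array([0.13806152, 0.60923666, 0.24771771]), 'tool_rot': array([-3.14045262e+00,  7.39463606e-05,  2.91879197e+00]), 'force': array([-0.05515295, -0.22033142, -0.10941036]), 'moment': array([-0.00763185, -0.03228904,  0.01471233]), 'finger_force': 0.0, 'grip_width': 0.08543651649719865}
scene [1.07998045 0.66955775 1.10855388] [-0.40167123 -0.48847262 -0.774632  ] 424.1375237629773 [-1.2655402  -1.90406881 -0.77474038] [1.79307728 1.1351343  0.73216958] 0.00407421875
top [0.35766825 0.0392643  1.08089699] [ 0.17224621 -0.01601752 -0.98492369] 363.20812850026545 [-0.28913195 -1.84880275 -0.77426014] [1.84763259 1.78941567 0.42296192] 0.004078125
```

View pics/top0.png

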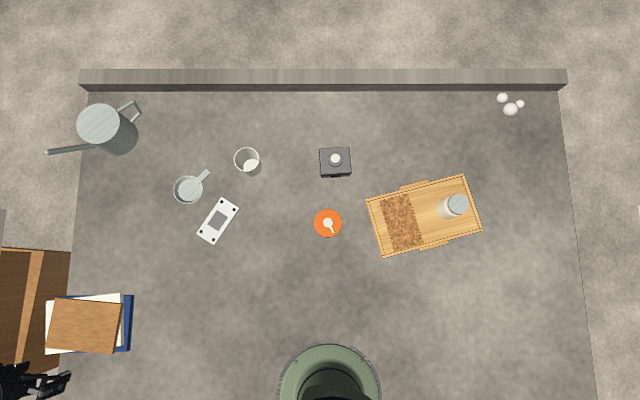

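View pics/scene0.png

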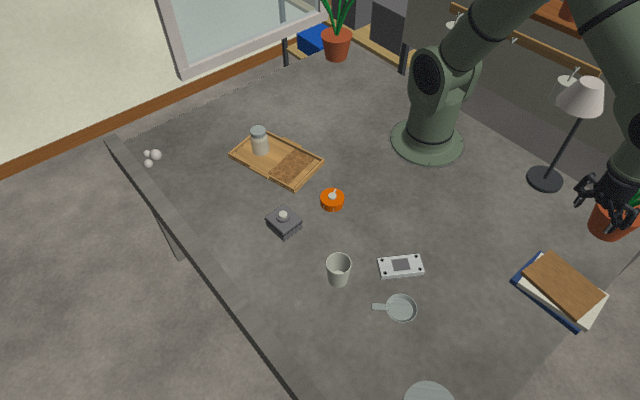

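Top view: panel about (217,221), cup (247,160), spoon rest (188,188), pill box (328,223), battery button (335,159), tray about (424,215) with the mat about (402,222) and the jar (457,205). The scene view agrees, with the panel at (401,266).

```bash
python3 - <<'E'
from h import *
Wt=np.load("top0.npy"); Ws=np.load("scene0.npy")
T=cv2.imread("pics/top0.png"); S=cv2.imread("pics/scene0.png")
def rect(W,m,name):
    P=W[m]; P=P[~np.isnan(P).any(1)]
    r=cv2.minAreaRect((P[:,:2]*1000).astype(np.float32)); print(name,len(P),"c",np.round(r[0],1),"size",np.round(r[1],1),"ang",round(r[2],1),"med",np.round(np.median(P,0)*1000,1), "bp",np.round(cv2.boxPoints(r)).tolist())
def box(img,u0,u1,v0,v1):
    m=np.zeros(img.shape[:2],bool); m[v0:v1,u0:u1]=1; return m
def comp(m):
    n,l,s,c=cv2.connectedComponentsWithStats(m.astype(np.uint8)); return l==1+np.argmax(s[1:,4])
for nm,W,I,B in(("top",Wt,T,dict(panel=(190,245,190,250),pill=(305,350,200,245),batt=(310,360,140,185),cup=(228,265,140,178),spoon=(165,215,163,210),tray=(355,495,165,265))),
  ("scene",Ws,S,dict(panel=(370,435,245,285),pill=(312,352,180,215),batt=(258,310,200,245),cup=(320,358,245,292),spoon=(365,425,290,325),tray=(220,330,118,195)))):
    for k,b in B.items():
        m=box(I,*b); h=W[...,2]; lo,hi={"panel":(.012,.04),"pill":(.03,.06),"batt":(.04,.054),"cup":(.08,.1),"spoon":(.005,.03),"tray":(.017,.027)}[k]
        mm=m&(h>lo)&(h<hi)
        if k=="tray": rect(W,mm,nm+" "+k); 
        else: rect(W,comp(mm),nm+" "+k)
        if k=="batt": rect(W,comp(m&(h>.0545)),nm+" button")
        if k=="tray":
            hs=cv2.cvtColor(I,cv2.COLOR_BGR2HSV); rect(W,m&(h>.095),nm+" jartop")
            mat=m&(hs[...,2]<150)&(hs[...,1]>80)&(h>.009)&(h<.016); mat=cv2.morphologyEx(mat.astype(np.uint8),cv2.MORPH_CLOSE,np.ones((3,3)));mat=cv2.morphologyEx(mat,cv2.MORPH_OPEN,np.ones((5,5)))
            rect(W,comp(mat>0),nm+" mat")
E
```

```text
top panel 999 c [484.8 319.2] size [ 65.1 130. ] ang 57.5 med [483.3 318.7  22.3] bp [[412.0, 327.0], [522.0, 257.0], [557.0, 312.0], [447.0, 382.0]]
top pill 606 c [475.4  -1.3] size [78.5 79.1] ang 89.6 med [473.9  -2.1  34.5] bp [[436.0, -40.0], [515.0, -41.0], [515.0, 38.0], [436.0, 38.0]]
top batt 624 c [657.9 -24.8] size [81.2 90.7] ang 4.1 med [652.  -22.6  49.5] bp [[614.0, 18.0], [621.0, -73.0], [702.0, -67.0], [695.0, 23.0]]
top button 176 c [657.6 -24.7] size [41.7 41.8] ang 40.5 med [655.  -23.9  63.6] bp [[628.0, -22.0], [655.0, -54.0], [687.0, -27.0], [660.0, 5.0]]
top cup 134 c [650.3 227.1] size [70.2 70.3] ang 51.6 med [657.8 230.5  88.7] bp [[601.0, 221.0], [656.0, 178.0], [700.0, 233.0], [645.0, 276.0]]
top spoon 404 c [595.5 407.9] size [ 85.8 119. ] ang 71.5 med [598.2 408.1  11.2] bp [[525.0, 386.0], [638.0, 348.0], [665.0, 430.0], [553.0, 467.0]]
top tray 1104 c [ 498.9 -287.4] size [199.9 311. ] ang 14.7 med [ 493.1 -289.6   21.6] bp [[363.0, -162.0], [442.0, -463.0], [635.0, -412.0], [556.0, -112.0]]
top jartop 359 c [ 515.5 -357.3] size [54.9 56.5] ang 63.8 med [ 514.9 -355.6  107.7] bp [[478.0, -369.0], [529.0, -394.0], [553.0, -345.0], [502.0, -320.0]]Traceback (most recent call last):
  File "<stdin>", line 22, in <module>
  File "<stdin>", line 10, in comp
    return _wrapfunc(a, 'argmax', axis=axis, out=out, **kwds)
    return bound(*args, **kwds)
ValueError: attempt to get argmax of an empty sequence
```

```bash
python3 - <<'E'
from h import *
for n,b in(("top",(355,495,165,265)),("scene",(220,330,118,195))):
    W=np.load(n+"0.npy"); I=cv2.imread(f"pics/{n}0.png"); hs=cv2.cvtColor(I,cv2.COLOR_BGR2HSV)
    m=np.zeros(W.shape[:2],bool); m[b[2]:b[3],b[0]:b[1]]=1; h=W[...,2]
    u,v=(402,222) if n=="top" else (293,163)
    print(n,W[v,u],hs[v-2:v+3,u-2:u+3].reshape(-1,3).mean(0), W[v+10,u-10])
    mm=m&(hs[...,0]<25)&(hs[...,2]<165)&(hs[...,1]>70)&(h>.007)&(h<.017)
    mm=cv2.morphologyEx(mm.astype(np.uint8),cv2.MORPH_CLOSE,np.ones((5,5)));mm=cv2.morphologyEx(mm,cv2.MORPH_OPEN,np.ones((7,7)))
    k,l,s,c=cv2.connectedComponentsWithStats(mm); 
    if k>1:
        P=W[l==1+np.argmax(s[1:,4])]; r=cv2.minAreaRect((P[:,:2]*1000).astype(np.float32)); print("mat",r,np.nanmedian(P,0))
    if n=="scene":
        for k,(a,lo,hi) in dict(panel=((370,435,245,285),.012,.04),batt=((258,310,200,245),.04,.054),button=((258,310,200,245),.055,.08),pill=((312,352,180,215),.03,.045),jar=((240,275,118,160),.09,.12),cup=((320,358,245,292),.082,.1),tray=(b,.017,.027)).items():
            q=np.zeros_like(m); q[a[2]:a[3],a[0]:a[1]]=1; P=W[q&(h>lo)&(h<hi)]; r=cv2.minAreaRect((P[:,:2]*1000).astype(np.float32)); print(k,np.round(r[0],1),np.round(r[1],1),round(r[2],1),np.nanmax(P[:,2]))
E
```

```text
top [ 0.47743424 -0.22307838  0.0121022 ] [ 14.92 135.52 189.04] [ 0.44806662 -0.19215471  0.01149286]
scene [ 0.46646163 -0.22655181  0.01188062] [ 15.72 133.6  139.96] [ 0.52380012 -0.21006189  0.01195079]
mat ((519.6090698242188, -286.8421325683594), (174.28866577148438, 300.16778564453125), 22.03865623474121) [ 0.51593475 -0.23099363  0.01172294]
panel [486.2 317.8] [ 67.2 130.4] 58.2 0.03080231069885465
batt [659.6 -25.5] [81.4 92.8] 3.5 0.05393144183220404
button [658.  -24.6] [65.4 68.4] 65.1 0.0775035562367609
pill [475.8  -3.6] [83.1 76.4] 48.4 0.04480613734121331
jar [ 516.8 -359.6] [59.8 53.9] 52.7 0.11436298065818853
cup [650.5 225. ] [72.9 67.1] 48.8 0.0951009518660778
tray [ 499.8 -288.7] [203.4 313.9] 14.5 0.026953418836198582
```

```bash
cat > mv.py <<'E'
# usage: mv.py Gx Gy Gz(mm, grasp point) Lyaw(deg) theta(deg) [back mm] ...groups of 6 ; all relative to the current pose
import sys; from h import *; from scipy.spatial.transform import Rotation as Ro
o=bot.observe(); R=Ro.from_euler("xyz",o["tool_rot"]); p=np.array(o["position"])
a=list(map(float,sys.argv[1:]))
for i in range(0,len(a),6):
    x,y,z,L,th,b=a[i:i+6]
    T=Ro.from_euler("Z",L+180,degrees=True)*Ro.from_euler("x",180,degrees=True)*Ro.from_euler("y",th,degrees=True)
    zt=T.as_matrix()[:,2]; t=np.array([x,y,z])/1000+zt*(.002-b/1000)
    d=np.r_[R.inv().apply(t-p)/.2,(R.inv()*T).as_rotvec()/(np.pi/2)]
    print(np.round(d,3).tolist(),"rot deg",round(np.degrees((R.inv()*T).magnitude()),1))
print("t",round(o["clock"],2),"q",np.round(o["qpos"],2),"F",np.round(o["force"],1),"w",round(o["grip_width"],4),round(o["finger_force"],1))
E
python3 - <<'E'
from h import *
# mat from height: median-filtered depth of top view in the tray frame
W=np.load("top0.npy"); I=cv2.imread("pics/top0.png"); c=np.array([.4994,-.288]); a=np.radians(14.6)
ex=np.array([np.cos(a),np.sin(a)]); ey=np.array([-ex[1],ex[0]]); q=(W[...,:2]-c)
X,Y=q@ex,q@ey; h=W[...,2]; v=I[...,1].astype(float)
for y in range(-10,146,6):
    s=(abs(X)<.065)&(abs(Y-y/1000)<.003); print(y,s.sum(),np.round(np.nanmean(h[s])*1000,1),np.round(v[s].mean()))
for x in range(-88,89,6):
    s=(abs(Y-.072)<.03)&(abs(X-x/1000)<.003); print("x",x,np.round(np.nanmean(h[s])*1000,1),np.round(v[s].mean()))
E
python3 mv.py 465 331 200 -32.2 0 0  465 331 24 -32.2 -40 100
```

```text
-10 91 7.8 184.0
-4 86 7.9 184.0
2 85 7.8 183.0
8 85 8.0 183.0
14 86 8.0 183.0
20 86 7.7 184.0
26 72 9.9 155.0
32 85 12.0 135.0
38 88 11.9 141.0
44 85 11.9 141.0
50 89 11.6 137.0
56 88 11.8 136.0
62 85 11.7 141.0
68 88 12.0 146.0
74 85 12.0 144.0
80 90 12.1 137.0
86 88 12.3 138.0
92 89 12.0 138.0
98 84 11.9 139.0
104 92 11.9 136.0
110 88 11.5 133.0
116 98 10.0 153.0
122 90 8.1 185.0
128 84 7.9 186.0
134 89 8.1 185.0
140 87 8.1 188.0
x -88 21.9 179.0
x -82 14.8 158.0
x -76 11.7 136.0
x -70 11.8 136.0
x -64 12.0 133.0
x -58 11.8 139.0
x -52 12.5 143.0
x -46 12.5 147.0
x -40 11.6 134.0
x -34 12.3 138.0
x -28 11.9 138.0
x -22 11.9 141.0
x -16 11.7 137.0
x -10 11.8 138.0
x -4 11.7 138.0
x 2 11.9 142.0
x 8 12.2 143.0
x 14 11.6 140.0
x 20 12.0 141.0
x 26 11.5 141.0
x 32 12.1 134.0
x 38 11.5 141.0
x 44 11.9 148.0
x 50 12.1 142.0
x 56 12.0 136.0
x 62 11.7 137.0
x 68 11.7 140.0
x 74 10.4 146.0
x 80 12.1 171.0
x 86 21.7 183.0
[-1.902, -0.996, 0.25, -0.001, 0.0, 0.216] rot deg 19.4
[-1.605, -0.89, 0.745, 0.075, -0.44, 0.207] rot deg 44.3
t 0.1 q [-1.42  0.52 -0.04  1.6   0.02  1.02 -0.11] F [ 0.5 -0.2  0.5] w 0.0856 0.0
```

```bash
python3 -m inch '[[-0.2,-0.1,0,0,0,0,1],[-0.5,-0.26,0.05,0,0,0.1,1],[-0.8,-0.44,0.1,0,-0.1,0.2,1],[-0.95,-0.5,0.1,0,-0.2,0.2,1],[-0.95,-0.5,0.1,0,-0.2,0.2,1]]' 80; python3 mv.py 465 331 24 -32.2 -40 100
```

```text
clock: 0.72
position: [0.3012, 0.469, 0.2278]
tool_rot: [3.092, 0.312, 2.595]
force: [-0.9, 1.1, -0.1]
grip_width: 0.0854
finger_force: 0.0
[-0.511, -0.2, 0.831, 0.036, -0.246, 0.003] rot deg 22.4
t 0.72 q [-1.44  0.45  0.21  1.85  0.29  0.89 -0.4 ] F [-0.9  1.1 -0.1] w 0.0854 0.0
```

```bash
sed -n 1,1p mv.py >/dev/null; python3 - <<'E'
from h import *
c=cam("top"); W=cloud(c); m=np.zeros(W.shape[:2],bool); m[190:250,190:245]=1; print((m&(W[...,2]>.012)&(W[...,2]<.04)).sum())
E
```

```text
1018
```

```bash
python3 -m inch '[[-0.25,-0.1,0.2,0.02,-0.12,0,1],[-0.51,-0.2,0.5,0.036,-0.246,0.003,1],[-0.51,-0.2,0.7,0.036,-0.246,0.003,1],[-0.51,-0.2,0.83,0.036,-0.246,0.003,1],[-0.51,-0.2,0.83,0.036,-0.246,0.003,1],[-0.51,-0.2,0.83,0.036,-0.246,0.003,1]]'; python3 mv.py 465 331 24 -32.2 -40 40 465 331 24 -32.2 -40 0; python3 -c "
from h import *
c=cam('scene'); cv2.imwrite('pics/s1.png',cv2.resize(c[0]['img'][60:340,280:640,::-1],None,fx=2,fy=2))"
```

```text
clock: 1.52
position: [0.4112, 0.3669, 0.1001]
tool_rot: [3.138, 0.693, 2.576]
force: [-0.4, -0.2, 0.0]
grip_width: 0.0855
finger_force: 0.0
[-0.004, -0.009, 0.309, 0.001, -0.003, -0.002] rot deg 0.3
[-0.005, -0.009, 0.509, 0.001, -0.003, -0.002] rot deg 0.3
t 1.52 q [-1.51  0.78  0.43  2.    0.67  0.65 -0.76] F [-0.4 -0.2  0. ] w 0.0855 0.0
```

View pics/s1.png

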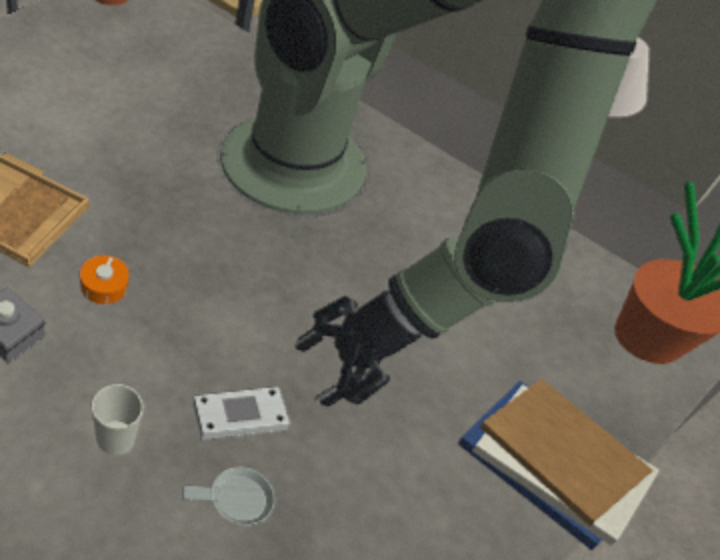

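The tool is lined up at the panel's end, with the fingers (330,360) astride the panel (240,412). Nothing else is near, so I'll advance.

```bash
python3 -m inch '[[-0.005,-0.009,0.2,0,-0.003,-0.002,1],[-0.005,-0.009,0.35,0,-0.003,-0.002,1],[-0.005,-0.009,0.45,0,-0.003,-0.002,1],[-0.005,-0.009,0.49,0,-0.003,-0.002,1],[-0.005,-0.009,0.51,0,-0.003,-0.002,1],[-0.005,-0.009,0.51,0,-0.003,-0.002,1],[-0.005,-0.009,0.51,0,-0.003,-0.002,1]]'; python3 mv.py 465 331 24 -32.2 -40 0; python3 -c "
from h import *
c=cam('scene'); cv2.imwrite('pics/s2.png',cv2.resize(c[0]['img'][200:340,340:520,::-1],None,fx=4,fy=4))"
```

```text
clock: 2.45
position: [0.4662, 0.3299, 0.0222]
tool_rot: [3.141, 0.699, 2.581]
force: [0.5, 0.4, -0.6]
grip_width: 0.0858
finger_force: 0.0
[0.0, 0.001, -0.002, 0.001, 0.001, 0.001] rot deg 0.1
t 2.45 q [-1.44  0.96  0.49  2.    0.77  0.43 -0.84] F [ 0.5  0.4 -0.6] w 0.0858 0.0
```

View pics/s2.png

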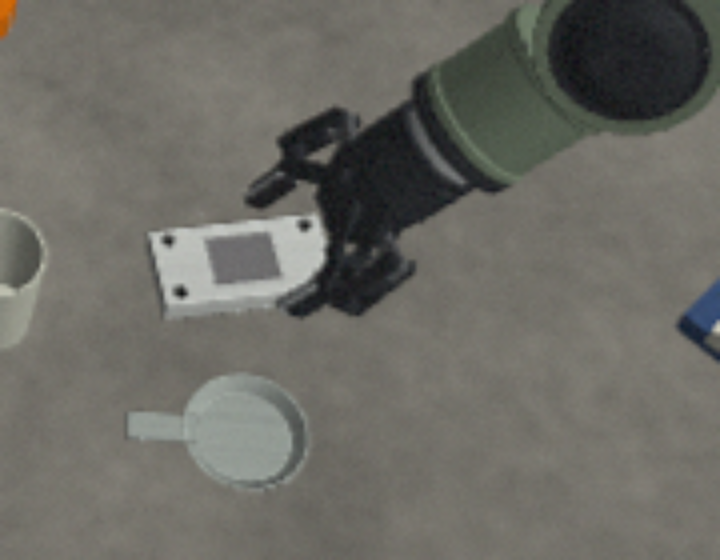

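The fingers stand on both sides of the panel, near one at (300,300) and far one at (260,195), with no contact. Closing.

```bash
python3 -m inch '[[0,0,0,0,0,0,0.9],[0,0,0,0,0,0,0.85],[0,0,0,0,0,0,0.8],[0,0,0,0,0,0,0.75],[0,0,0,0,0,0,0.7],[0,0,0,0,0,0,0.6],[0,0,0,0,0,0,0.6],[0,0,0,0,0,0,0.6],[0,0,0,0,0,0,0.6]]' 80; python3 mv.py 465 331 24 -32.2 -40 0 465 331 70 -32.2 -40 0
```

```text
clock: 3.62
position: [0.4662, 0.3301, 0.0222]
tool_rot: [3.141, 0.7, 2.581]
force: [-11.0, 4.8, 17.2]
grip_width: 0.062
finger_force: 82.8
[0.0, 0.001, -0.002, 0.001, 0.001, 0.001] rot deg 0.1
[-0.148, 0.001, -0.178, 0.001, 0.001, 0.001] rot deg 0.1
t 3.62 q [-1.44  0.96  0.49  2.    0.77  0.43 -0.84] F [-11.    4.8  17.2] w 0.062 82.8
```

```bash
python3 -m inch '[[-0.01,0,-0.012,0,0,0,0.6],[-0.05,0,-0.06,0,0,0,0.6],[-0.1,0,-0.12,0,0,0,0.6],[-0.15,0,-0.18,0,0,0,0.6],[-0.15,0,-0.18,0,0,0,0.6],[-0.15,0,-0.18,0,0,0,0.6]]'; python3 mv.py 465 331 70 -32.2 -40 0; python3 - <<'E'
from h import *
c=cam("scene"); W=cloud(c); I=c[0]["img"]; cv2.imwrite('pics/s3.png',cv2.resize(I[180:320,320:500,::-1],None,fx=4,fy=4))
L=np.array([.846,-.533,0])
hs=cv2.cvtColor(I,cv2.COLOR_RGB2HSV); m=np.zeros(I.shape[:2],bool); m[200:300,350:450]=1
m&=(hs[...,2]>170)&(W[...,2]>.03)&(np.linalg.norm(W[...,:2]-[.48,.32],axis=2)<.1)
P=W[m]; c0=P.mean(0); n=np.linalg.svd(P-c0)[2][2]; print(len(P),c0,n,"s range",((P-[.465,.331,.07])@L).min(),((P-[.465,.331,.07])@L).max())
E
```

```text
clock: 4.38
position: [0.4661, 0.3295, 0.0685]
tool_rot: [-3.141, 0.699, 2.581]
force: [-0.0, -0.6, -3.5]
grip_width: 0.0618
finger_force: 87.7
[0.002, 0.003, -0.002, 0.0, 0.001, 0.001] rot deg 0.1
t 4.38 q [-1.42  0.86  0.48  2.01  0.75  0.51 -0.77] F [-0.  -0.6 -3.5] w 0.0618 87.7
452 [0.49194036 0.3092672  0.06826684] [-0.00260697  0.00664198 -0.99997454] s range -0.03822067973490028 0.08816744987066932
```

View pics/s3.png

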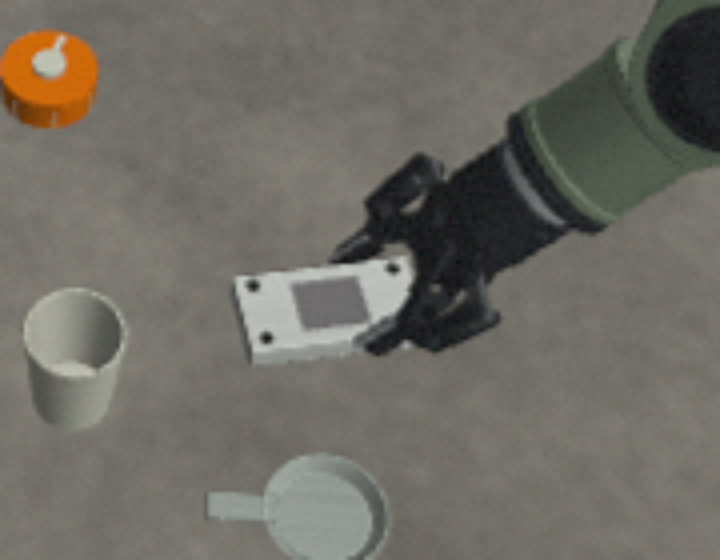

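The panel (320,310) is held level, and the face is 2 mm below the grasp point as planned. Now I'll raise it and turn it upright.

```bash
python3 mv.py 460 290 130 -35 -25 0  458 270 150 -40 5 0 458 270 150 -45 30 0  458 270 150 -50 50 0
```

```text
[-0.257, -0.183, -0.176, 0.017, 0.167, 0.027] rot deg 15.3
[-0.351, -0.273, -0.226, 0.027, 0.5, 0.086] rot deg 45.7
[-0.348, -0.272, -0.229, 0.013, 0.775, 0.152] rot deg 71.1
[-0.348, -0.271, -0.233, -0.02, 0.992, 0.22] rot deg 91.5
t 4.42 q [-1.42  0.86  0.48  2.01  0.75  0.51 -0.77] F [ 0.6  0.2 -3.8] w 0.0621 87.7
```

```bash
python3 -m inch '[[-0.13,-0.09,-0.09,0,0.06,0.01,0.6],[-0.257,-0.183,-0.176,0.017,0.167,0.027,0.6],[-0.3,-0.23,-0.2,0.02,0.25,0.05,0.6],[-0.35,-0.273,-0.226,0.023,0.34,0.06,0.6],[-0.351,-0.273,-0.226,0.025,0.42,0.075,0.6],[-0.351,-0.273,-0.226,0.027,0.5,0.086,0.6],[-0.35,-0.273,-0.228,0.022,0.58,0.105,0.6],[-0.35,-0.272,-0.228,0.017,0.66,0.125,0.6],[-0.348,-0.272,-0.229,0.013,0.74,0.145,0.6],[-0.348,-0.272,-0.23,0,0.82,0.17,0.6],[-0.348,-0.271,-0.232,-0.01,0.9,0.19,0.6],[-0.348,-0.271,-0.233,-0.02,0.96,0.21,0.6],[-0.348,-0.271,-0.233,-0.02,0.992,0.22,0.6],[-0.348,-0.271,-0.233,-0.02,0.992,0.22,0.6],[-0.348,-0.271,-0.233,-0.02,0.992,0.22,0.6],[-0.348,-0.271,-0.233,-0.02,0.992,0.22,0.6]]'; python3 mv.py 458 270 150 -50 50 0 458 270 92 -50 50 0; python3 - <<'E'
from h import *
c=cam("scene"); I=c[0]["img"]; W=cloud(c); np.save("w4.npy",W); np.save("i4.npy",I); cv2.imwrite('pics/s4.png',cv2.resize(I[120:300,300:500,::-1],None,fx=3,fy=3))
E
```

```text
clock: 6.42
position: [0.4569, 0.2718, 0.1495]
tool_rot: [3.139, -0.871, 2.272]
force: [-0.4, 0.8, -2.4]
grip_width: 0.0618
finger_force: 88.2
[-0.005, -0.002, 0.0, 0.0, 0.001, 0.001] rot deg 0.1
[-0.227, -0.002, 0.187, 0.0, 0.001, 0.001] rot deg 0.1
t 6.42 q [ 0.07  0.82 -0.47  1.73 -0.52  1.07  0.73] F [-0.4  0.8 -2.4] w 0.0618 88.2
```

View pics/s4.png

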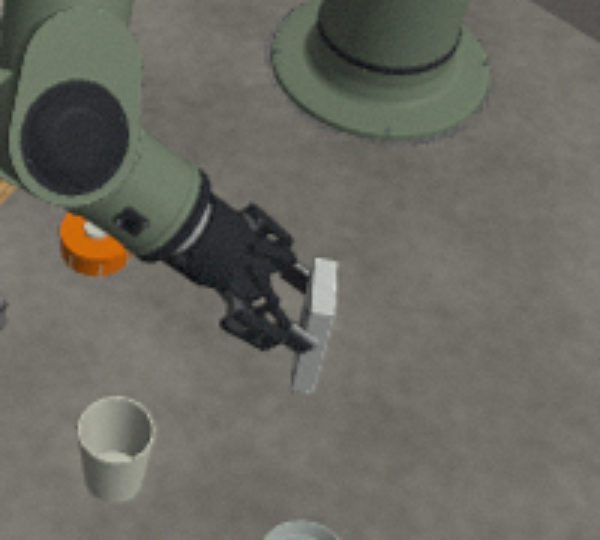

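The panel is upright: top edge at (325,285), foot at (307,388). Next I check the tilt numerically.

```bash
python3 - <<'E'
from h import *
W=np.load("w4.npy"); I=np.load("i4.npy"); c=cam("top"); Wt=cloud(c)
for n,w in(("scene",W),("top",Wt)):
    h=w[...,2]; near=np.linalg.norm(w[...,:2]-[.45,.28],axis=2)<.06
    P=w[near&(h>.165)&(h<.2)]
    # keep top face
    P=P[P[:,2]>np.nanpercentile(P[:,2],97)-.012] if len(P) else P
    if len(P)<5: print(n,len(P)); continue
    c0=np.median(P,0); r=cv2.minAreaRect((P[:,:2]*1000).astype(np.float32)); nn=np.linalg.svd(P-P.mean(0))[2][2]; print(n,len(P),c0,r,nn)
# long side face visible in scene: normal is along panel y; its axis from PCA
h=W[...,2]; hs=cv2.cvtColor(I,cv2.COLOR_RGB2HSV)
m=(np.linalg.norm(W[...,:2]-[.47,.30],axis=2)<.05)&(h>.04)&(h<.18)&(hs[...,2]>120); P=W[m]; 
lo=np.array([P[abs(P[:,2]-z)<.008].mean(0) for z in(.07,.085,.1,.115,.13,.145,.16,.175)]); print(m.sum(),lo)
E
```

```text
scene 217 [0.45868798 0.27289017 0.1928955 ] ((463.4292907714844, 261.099365234375), (78.2670669555664, 63.83326721191406), 42.270320892333984) [ 0.0230871  -0.03675759 -0.99905749]
top 317 [0.45339419 0.27293907 0.19239881] ((464.0978088378906, 263.2359924316406), (77.11646270751953, 66.3331527709961), 39.79413604736328) [-0.04430146  0.03841541  0.99827934]
155 [[0.47319497 0.29823288 0.07145879]
 [0.47235343 0.29990975 0.08462681]
 [0.4728003  0.29884477 0.09893684]
 [0.47287312 0.29903315 0.11570945]
 [0.47113582 0.30075414 0.12829612]
 [0.46932541 0.30251473 0.14665211]
 [0.47570523 0.29794771 0.16137092]
 [0.47515065 0.29680857 0.17303439]]
```

```bash
python3 -m inch '[[-0.07,0,0.06,0,0,0,0.6],[-0.15,0,0.12,0,0,0,0.6],[-0.2,0,0.165,0,0,0,0.6],[-0.222,-0.002,0.183,0,0,0,0.6],[-0.222,-0.002,0.183,0,0,0,0.6],[-0.222,-0.002,0.183,0,0,0,0.6]]'; python3 mv.py 458 270 90 -50 50 0  458 270 88 -50 50 0
```

```text
clock: 7.28
position: [0.4574, 0.2707, 0.0919]
tool_rot: [3.139, -0.872, 2.27]
force: [1.1, -0.1, -3.1]
grip_width: 0.0618
finger_force: 88.3
[-0.01, 0.0, 0.013, 0.001, 0.0, 0.0] rot deg 0.1
[-0.018, 0.0, 0.019, 0.001, 0.0, 0.0] rot deg 0.1
t 7.28 q [ 0.07  0.92 -0.46  1.73 -0.51  1.    0.78] F [ 1.1 -0.1 -3.1] w 0.0618 88.3
```

Not touching yet. Lowering in 1 mm steps.

```bash
python3 -m inch '[[-0.007,0,0.009,0,0,0,0.6],[-0.01,0,0.013,0,0,0,0.6],[-0.01,0,0.013,0,0,0,0.6]]'; python3 -m inch '[[-0.004,0,0.003,0,0,0,0.6],[-0.004,0,0.003,0,0,0,0.6]]';  python3 -m inch '[[-0.004,0,0.003,0,0,0,0.6],[-0.004,0,0.003,0,0,0,0.6]]'
```

```text
clock: 7.65
position: [0.4567, 0.2712, 0.0884]
tool_rot: [3.14, -0.873, 2.269]
force: [0.2, -0.1, -4.0]
grip_width: 0.0618
finger_force: 88.3
clock: 7.9
position: [0.4567, 0.2711, 0.0873]
tool_rot: [3.14, -0.873, 2.269]
force: [-0.6, -0.6, -2.6]
grip_width: 0.0614
finger_force: 88.3
clock: 8.15
position: [0.4567, 0.2712, 0.0871]
tool_rot: [3.14, -0.874, 2.27]
force: [-0.2, -4.0, 10.0]
grip_width: 0.0618
finger_force: 89.5
```

```bash
python3 -m inch '[[0.002,0,-0.001,0,0,0,0.6],[0.002,0,-0.001,0,0,0,0.6],[0.002,0,-0.001,0,0,0,0.6]]' 20; python3 -m inch '[[0,0,0,0,0,0,0.85],[0,0,0,0,0,0,1],[0,0,0,0,0,0,1],[0,0,0,0,0,0,1],[0,0,0,0,0,0,1]]'; python3 - <<'E'
from h import *
c=cam("scene"); I=c[0]["img"]; cv2.imwrite('pics/s5.png',cv2.resize(I[120:300,300:500,::-1],None,fx=3,fy=3))
E
```

```text
clock: 8.52
position: [0.4567, 0.2712, 0.0872]
tool_rot: [3.14, -0.873, 2.269]
force: [-0.4, -2.7, 6.2]
grip_width: 0.0616
finger_force: 88.9
clock: 9.15
position: [0.4567, 0.2711, 0.0868]
tool_rot: [3.14, -0.873, 2.269]
force: [0.6, 0.8, 0.0]
grip_width: 0.0853
finger_force: 0.0
```

View pics/s5.png

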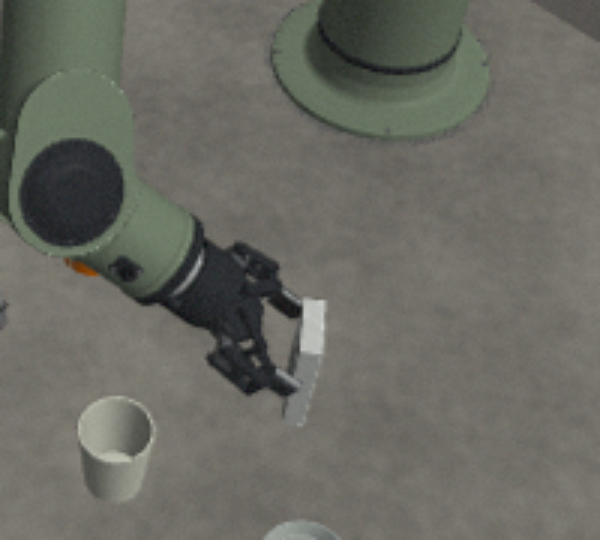

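The panel stands free, top at (313,325) and foot at (297,420), with the fingers open. Backing out straight along the tool axis.

```bash
python3 -m inch '[[0,0,-0.02,0,0,0,1],[0,0,-0.06,0,0,0,1],[0,0,-0.15,0,0,0,1],[0,0,-0.3,0,0,0,1],[0,0,-0.45,0,0,0,1],[0,0,-0.6,0,0,0,1],[0,0,-0.6,0,0,0,1],[0,0,-0.6,0,0,0,1]]'; python3 - <<'E'
from h import *
for n in("scene","top"):
    c=cam(n); w=cloud(c); h=w[...,2]; near=np.linalg.norm(w[...,:2]-[.447,.28],axis=2)<.055
    P=w[near&(h>.118)&(h<.145)]; r=cv2.minAreaRect((P[:,:2]*1000).astype(np.float32)); print(n,len(P),np.median(P,0),r)
    q=w[(np.linalg.norm(w[...,:2]-[.4755,-.002],axis=2)<.06)&(h>.033)&(h<.045)]; print("pill",len(q),cv2.minAreaRect((q[:,:2]*1000).astype(np.float32)) if len(q)>5 else 0)
E
```

```text
clock: 10.2
position: [0.5153, 0.2008, 0.1638]
tool_rot: [3.141, -0.873, 2.269]
force: [-0.5, -0.3, 0.4]
grip_width: 0.0854
finger_force: 0.0
scene 161 [0.4541176  0.2795573  0.12972712] ((450.76385498046875, 277.0264892578125), (65.51997375488281, 21.869476318359375), 40.4338264465332)
pill 17 ((512.5523071289062, 2.0912342071533203), (6.762030601501465, 37.471981048583984), 9.599879264831543)
top 223 [0.44939977 0.27781632 0.12991327] ((450.2128601074219, 278.8240966796875), (64.41475677490234, 22.079879760742188), 39.568145751953125)
pill 435 ((475.3639221191406, -1.1095771789550781), (78.30030822753906, 78.94303131103516), 88.85517120361328)
```

```bash
python3 mv.py 505 210 240 -50 50 0  450 278 270 -50 0 0  400 338 250 -50 -30 0 440.9 289.5 90 -50 -50 120
```

```text
[0.336, -0.01, -0.185, -0.0, -0.0, 0.0] rot deg 0.0
[0.724, -0.002, 0.051, 0.0, -0.556, 0.0] rot deg 50.0
[0.896, -0.0, 0.41, 0.0, -0.889, 0.0] rot deg 80.0
[0.669, 0.0, 0.781, 0.0, -1.112, 0.0] rot deg 100.0
t 10.3 q [ 0.15  0.85 -0.42  1.58 -0.46  1.25  0.75] F [-0.4 -0.1  0.5] w 0.0855 0.0
```

```bash
python3 -m inch '[[0.17,0,-0.1,0,0,0,1],[0.336,0,-0.185,0,0,0,1],[0.336,0,-0.185,0,0,0,1],[0.46,0,-0.14,0,-0.1,0,1],[0.57,0,-0.06,0,-0.2,0,1],[0.65,0,0,0,-0.3,0,1],[0.7,0,0.03,0,-0.4,0,1],[0.724,0,0.051,0,-0.5,0,1],[0.724,0,0.051,0,-0.556,0,1],[0.76,0,0.12,0,-0.62,0,1],[0.8,0,0.22,0,-0.7,0,1],[0.85,0,0.32,0,-0.79,0,1],[0.896,0,0.41,0,-0.889,0,1],[0.896,0,0.41,0,-0.889,0,1],[0.896,0,0.41,0,-0.889,0,1],[0.896,0,0.41,0,-0.889,0,1],[0.896,0,0.41,0,-0.889,0,1]]'; python3 mv.py 440.9 289.5 90 -50 -50 120
```

```text
clock: 12.42
position: [0.4021, 0.3362, 0.2487]
tool_rot: [3.14, 0.523, 2.266]
force: [0.3, 0.0, -0.3]
grip_width: 0.0853
finger_force: 0.0
[0.336, -0.002, 0.285, -0.0, -0.222, -0.002] rot deg 20.0
t 12.43 q [-0.99  0.45 -0.14  1.85  0.59  1.16 -0.75] F [ 0.3  0.  -0.3] w 0.0853 0.0
```

```bash
python3 -m inch '[[0.1,0,0.08,0,-0.1,0,1],[0.2,0,0.17,0,-0.18,0,1],[0.336,-0.002,0.285,0,-0.222,-0.002,1],[0.336,-0.002,0.285,0,-0.222,-0.002,1],[0.336,-0.002,0.285,0,-0.222,-0.002,1],[0.336,-0.002,0.285,0,-0.222,-0.002,1]]'; python3 mv.py 440.9 289.5 90 -50 -50 0;  python3 - <<'E'
from h import *
for n in("scene","top"):
    c=cam(n); w=cloud(c); h=w[...,2]; near=np.linalg.norm(w[...,:2]-[.450,.278],axis=2)<.045
    P=w[near&(h>.12)&(h<.14)]; r=cv2.minAreaRect((P[:,:2]*1000).astype(np.float32)); print(n,len(P),np.median(P,0),r)
E
```

```text
clock: 13.18
position: [0.3831, 0.3591, 0.1672]
tool_rot: [3.139, 0.871, 2.267]
force: [0.3, 0.7, 0.1]
grip_width: 0.0854
finger_force: 0.0
[0.004, -0.003, 0.605, 0.0, -0.001, -0.001] rot deg 0.1
t 13.18 q [-1.22  0.72 -0.08  1.82  0.78  1.29 -1.09] F [0.3 0.7 0.1] w 0.0854 0.0
scene 163 [0.45367093 0.27978721 0.12993537] ((450.8052978515625, 277.3077392578125), (64.90336608886719, 22.32891845703125), 40.79707336425781)
top 222 [0.44940183 0.27835107 0.12973005] ((449.89739990234375, 278.5295715332031), (63.335426330566406, 22.56648063659668), 39.22736740112305)
```

```bash
python3 -m inch '[[0.004,-0.003,0.2,0,0,0,1],[0.004,-0.003,0.35,0,0,0,1],[0.004,-0.003,0.47,0,0,0,1],[0.004,-0.003,0.55,0,0,0,1],[0.004,-0.003,0.59,0,0,0,1],[0.004,-0.003,0.605,0,0,0,1],[0.004,-0.003,0.605,0,0,0,1],[0.004,-0.003,0.605,0,0,0,1]]'; python3 mv.py 440.9 289.5 90 -50 -50 0
```

```text
clock: 14.28
position: [0.4407, 0.2892, 0.0873]
tool_rot: [-3.14, 0.872, 2.272]
force: [0.3, 1.1, 0.6]
grip_width: 0.0854
finger_force: 0.0
[-0.01, 0.002, 0.001, 0.001, -0.0, 0.001] rot deg 0.1
t 14.28 q [-1.12  0.83 -0.01  1.93  0.92  1.08 -1.18] F [0.3 1.1 0.6] w 0.0854 0.0
```

```bash
python3 -m inch '[[0,0,0,0,0,0,0.9],[0,0,0,0,0,0,0.85],[0,0,0,0,0,0,0.8],[0,0,0,0,0,0,0.75],[0,0,0,0,0,0,0.7],[0,0,0,0,0,0,0.6],[0,0,0,0,0,0,0.6],[0,0,0,0,0,0,0.6]]' 80; python3 -m inch '[[-0.06,0,-0.05,0,0,0,0.6],[-0.15,0,-0.13,0,0,0,0.6],[-0.23,0,-0.193,0,0,0,0.6],[-0.23,0,-0.193,0,0,0,0.6],[-0.23,0,-0.193,0,0,0,0.6]]';  python3 mv.py 440.9 289.5 150 -50 -50 0; python3 - <<'E'
from h import *
for n in("scene","top"):
    c=cam(n); w=cloud(c); h=w[...,2]; near=np.linalg.norm(w[...,:2]-[.450,.278],axis=2)<.045
    P=w[near&(h>.18)&(h<.2)]; r=cv2.minAreaRect((P[:,:2]*1000).astype(np.float32)); print(n,len(P),np.median(P,0),r,np.linalg.svd(P-P.mean(0))[2][2])
    save(c[0],n+"6.png")
    q=w[(abs(w[...,0]-.45)<.05)&(abs(w[...,1]-.27)<.06)&(h>.03)&(h<.2)&(((w-[.4505,.278,.125])@[.643,-.766,0])>.005)]; cc=q.mean(0); print(n,len(q),"face normal",np.linalg.svd(q-cc)[2][2])
E
```

```text
clock: 15.28
position: [0.4411, 0.2888, 0.0877]
tool_rot: [-3.141, 0.873, 2.271]
force: [-1.9, 2.6, 9.5]
grip_width: 0.0618
finger_force: 84.6
clock: 15.9
position: [0.4408, 0.2886, 0.1468]
tool_rot: [-3.139, 0.872, 2.272]
force: [-1.1, -0.1, -3.9]
grip_width: 0.0614
finger_force: 88.1
[-0.01, 0.003, -0.003, 0.0, -0.0, 0.001] rot deg 0.1
t 15.9 q [-1.11  0.72 -0.02  1.93  0.88  1.15 -1.09] F [-1.1 -0.1 -3.9] w 0.0614 88.1
scene 173 [0.45293935 0.27753125 0.18900488] ((443.2701416015625, 280.88507080078125), (67.12113189697266, 47.40446472167969), 47.47189712524414) [ 0.03565416 -0.02203046  0.99912133]
scene 200 face normal [ 0.67690353 -0.73594737  0.01353038]
top 247 [0.44883327 0.27564512 0.18892273] ((449.74371337890625, 276.6714782714844), (63.691986083984375, 22.475032806396484), 40.05171585083008) [ 0.00447196 -0.02982897  0.99954501]
top 216 face normal [-0.63120366  0.77547735 -0.0147248 ]
```

```bash
python3 mv.py 440 230 220 -60 -20 0  450 150 230 -75 -5 0 465 110 240 -90 5 0
```

```text
[-0.418, -0.193, -0.058, 0.064, 0.333, 0.094] rot deg 31.6
[-0.672, -0.412, 0.168, 0.131, 0.492, 0.254] rot deg 51.2
[-0.838, -0.482, 0.289, 0.176, 0.586, 0.428] rot deg 67.2
t 16.0 q [-1.11  0.72 -0.02  1.93  0.88  1.15 -1.09] F [-0.   0.1 -3.1] w 0.0614 88.1
```

```bash
python3 -m inch '[[-0.12,-0.05,-0.02,0.016,0.08,0.02,0.6],[-0.25,-0.11,-0.04,0.032,0.16,0.045,0.6],[-0.34,-0.15,-0.05,0.05,0.25,0.07,0.6],[-0.418,-0.193,-0.058,0.064,0.333,0.094,0.6],[-0.5,-0.26,0.02,0.085,0.39,0.15,0.6],[-0.59,-0.34,0.09,0.11,0.44,0.2,0.6],[-0.672,-0.412,0.168,0.131,0.492,0.254,0.6],[-0.73,-0.44,0.21,0.145,0.52,0.31,0.6],[-0.78,-0.46,0.25,0.16,0.55,0.37,0.6],[-0.838,-0.482,0.289,0.176,0.586,0.428,0.6],[-0.838,-0.482,0.289,0.176,0.586,0.428,0.6],[-0.838,-0.482,0.289,0.176,0.586,0.428,0.6],[-0.838,-0.482,0.289,0.176,0.586,0.428,0.6]]'; python3 mv.py 465 30 240 -110 20 0  460 -60 230 -130 30 0
```

```text
clock: 17.62
position: [0.4648, 0.111, 0.2382]
tool_rot: [-3.141, -0.088, 1.572]
force: [-0.3, 1.2, -2.6]
grip_width: 0.061
finger_force: 88.0
[-0.4, 0.001, -0.035, -0.049, 0.165, 0.219] rot deg 25.0
[-0.852, -0.022, -0.025, -0.135, 0.266, 0.428] rot deg 47.0
t 17.62 q [-0.21  0.3  -0.12  2.   -0.07  0.82 -0.27] F [-0.3  1.2 -2.6] w 0.061 88.0
```

```bash
python3 -m inch '[[-0.13,0,-0.01,-0.016,0.055,0.07,0.6],[-0.27,0,-0.02,-0.03,0.11,0.145,0.6],[-0.4,0,-0.035,-0.049,0.165,0.219,0.6],[-0.55,-0.007,-0.03,-0.08,0.2,0.29,0.6],[-0.7,-0.015,-0.03,-0.11,0.235,0.36,0.6],[-0.852,-0.022,-0.025,-0.135,0.266,0.428,0.6],[-0.852,-0.022,-0.025,-0.135,0.266,0.428,0.6],[-0.852,-0.022,-0.025,-0.135,0.266,0.428,0.6]]'; python3 mv.py 460 -140 200 -150 36 0 456.8 -225 120 -165.3 40 0
```

```text
clock: 18.62
position: [0.4608, -0.059, 0.2284]
tool_rot: [-3.141, -0.524, 0.873]
force: [0.8, -0.4, -2.2]
grip_width: 0.0612
finger_force: 88.0
[-0.341, 0.259, -0.024, -0.122, 0.066, 0.187] rot deg 20.9
[-0.832, 0.522, 0.154, -0.226, 0.108, 0.322] rot deg 36.7
t 18.62 q [ 0.42  0.27 -0.13  2.21 -0.84  0.62  0.29] F [ 0.8 -0.4 -2.2] w 0.0612 88.0
```

```bash
python3 -m inch '[[-0.11,0.09,-0.01,-0.04,0.02,0.06,0.6],[-0.23,0.17,-0.02,-0.08,0.045,0.12,0.6],[-0.341,0.259,-0.024,-0.122,0.066,0.187,0.6],[-0.5,0.35,0.03,-0.16,0.08,0.23,0.6],[-0.66,0.44,0.09,-0.19,0.095,0.28,0.6],[-0.832,0.522,0.154,-0.226,0.108,0.322,0.6],[-0.832,0.522,0.154,-0.226,0.108,0.322,0.6],[-0.832,0.522,0.154,-0.226,0.108,0.322,0.6],[-0.832,0.522,0.154,-0.226,0.108,0.322,0.6]]'; python3 mv.py 456.8 -225 120 -165.3 40 0 456.8 -225 60 -165.3 40 0;  python3 - <<'E'
from h import *
c=cam("top"); W=cloud(c); I=c[0]["img"]; h=W[...,2]
m=(h>.098)&(h<.13)&(np.linalg.norm(W[...,:2]-[.49,-.215],axis=2)<.09)&(I.max(2)<400)
P=W[m]; nn=np.linalg.svd(P-P.mean(0))[2][2]; print(len(P),P.mean(0),nn,cv2.minAreaRect((P[:,:2]*1000).astype(np.float32)))
cv2.imwrite('pics/s7.png',cv2.resize(I[140:300,340:520,::-1],None,fx=4,fy=3.75))
E
```

```text
clock: 19.75
position: [0.4586, -0.2466, 0.1416]
tool_rot: [-3.099, -0.678, 0.257]
force: [-0.4, 0.8, -4.0]
grip_width: 0.0614
finger_force: 88.8
[-0.053, -0.102, 0.11, -0.027, 0.013, -0.0] rot deg 2.7
[-0.241, -0.092, 0.344, -0.027, 0.013, -0.0] rot deg 2.7
t 19.75 q [ 1.3   0.63 -0.77  2.24 -1.26  0.16  0.65] F [-0.4  0.8 -4. ] w 0.0614 88.8
40 [ 0.4995979  -0.20102254  0.12428162] [-0.26757007  0.96266398  0.04104045] ((497.9743957519531, -201.47976684570312), (69.73481750488281, 2.0690417289733887), 15.675355911254883)
```

View pics/s7.png

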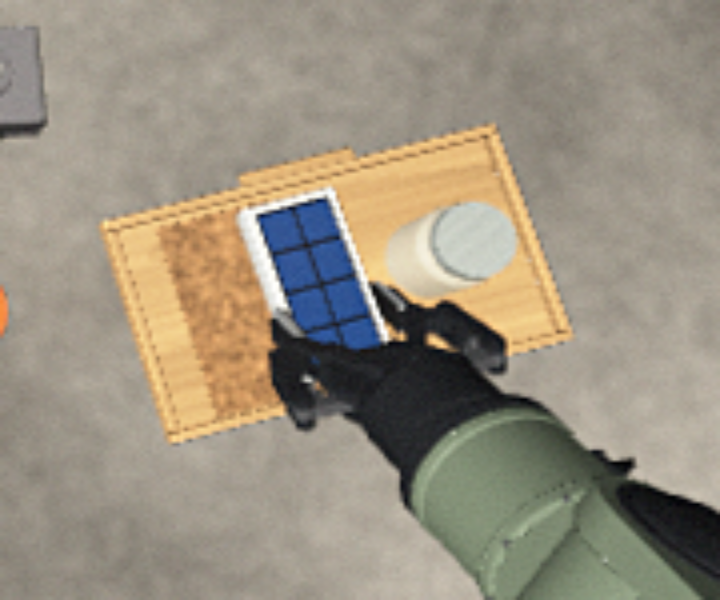

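The panel is held cells up, (315,270), over the tray. However, joints 5 and 6 are at their limits about 20 mm short. I'll fit the arm's kinematics from the logged poses to choose a reachable pose.

```bash
cat > kin.py <<'E'
import numpy as np
from scipy.optimize import least_squares
from scipy.spatial.transform import Rotation as Ro
D=[([-1.41821825,.52203001,-.0362993,1.60000338,.02117512,1.02108576,-.11277522],[.13806,.60924,.24772],[-3.14045,0,2.91879]),
([-1.44,.45,.21,1.85,.29,.89,-.4],[.3012,.469,.2278],[3.092,.312,2.595]),
([-1.51,.78,.43,2.,.67,.65,-.76],[.4112,.3669,.1001],[3.138,.693,2.576]),
([-1.44,.96,.49,2.,.77,.43,-.84],[.4662,.3299,.0222],[3.141,.699,2.581]),
([.07,.82,-.47,1.73,-.52,1.07,.73],[.4569,.2718,.1495],[3.139,-.871,2.272]),
([-.99,.45,-.14,1.85,.59,1.16,-.75],[.4021,.3362,.2487],[3.14,.523,2.266]),
([-1.12,.83,-.01,1.93,.92,1.08,-1.18],[.4407,.2892,.0873],[-3.14,.872,2.272]),
([-.21,.3,-.12,2.,-.07,.82,-.27],[.4648,.111,.2382],[-3.141,-.088,1.572]),
([1.3,.63,-.77,2.24,-1.26,.16,.65],[.4586,-.2466,.1416],[-3.099,-.678,.257])]
lo=np.array([-2.91,-.3,-1.5,.17,-1.26,.16,-2.52]); hi=np.array([2.91,2.13,1.42,2.43,4.41,1.93,2.52])
def fk(q,p):
    y0,y7,d1,d3,d5,d7,a=p[:7]; s=p[7:14]
    q=np.asarray(q)*SG; R=Ro.from_euler("z",y0); x=np.array([0,0,d1])
    x=x.astype(float)
    for i,ax in enumerate("zyzyzyz"):
        R=R*Ro.from_euler(ax,q[i])
        if i==2: x=x+R.apply([0,0,d3])
        if i==4: x=x+R.apply([0,0,d5])
    x=x+R.apply([0,0,d7]); return x,R*Ro.from_euler("z",y7)
def res(p): 
    r=[]
    for q,x,e in D:
        X,R=fk(q,p); r+=list((X-x)*3)+list((Ro.from_euler("xyz",e).inv()*R).as_rotvec())
    return r
import itertools
best=None
for s1,s3,s5,s7 in itertools.product((1,-1),repeat=4):
    SG=np.array([s1,1,s3,1,s5,1,s7])
    for y0 in(-1.5,0,1.5,3):
        for y7 in (-1.5,0,1.5,3):
            r=least_squares(res,[y0,y7,.3,.4,.4,.2,0])
            if best is None or r.cost<best[0]: best=(r.cost,SG,r.x)
SG=best[1]; P=best[2]
if __name__=="__main__":
    print(best); print(np.round(np.reshape(res(P),(-1,6)),3))
E
time python3 kin.py
```

```text
(np.float64(0.03342784015075667), array([-1,  1, -1,  1, -1,  1, -1]), array([-0.08623054,  1.50268037,  0.30872626,  0.55118203,  0.41351776,
        0.32414988,  0.        ]))
[[-0.013  0.009 -0.005 -0.     0.     0.018]
 [-0.042 -0.013 -0.008  0.025 -0.003  0.009]
 [-0.049 -0.033 -0.034  0.057  0.     0.001]
 [-0.053 -0.003 -0.051  0.044  0.006 -0.009]
 [ 0.083  0.057  0.04  -0.069 -0.011 -0.017]
 [-0.047 -0.024  0.007  0.046 -0.002  0.   ]
 [-0.044 -0.028  0.005  0.069  0.    -0.01 ]
 [-0.012  0.062 -0.001 -0.004  0.002  0.012]
 [ 0.082 -0.055  0.047 -0.051  0.001 -0.004]]
real	0m44.544s
user	0m43.184s
sys	0m0.132s
```

```bash
cat > ik.py <<'E'
import kin, numpy as np
from kin import *
E
sed -i '/^best=None/,$d' kin.py; cat >> kin.py <<'E'
SG=np.array([-1,1,-1,1,-1,1,-1])
def fk(q,p):
    y0,y7,d1,d3,d5,d7,a4,a5,a6,b=p[:10]; q=(np.asarray(q)+np.r_[0,p[10:15],0])*SG
    R=Ro.from_euler("z",y0); x=np.array([0.,0,d1])
    for i,ax in enumerate("zyzyzyz"):
        R=R*Ro.from_euler(ax,q[i])
        if i==0: x=x+R.apply([b,0,0])
        if i==2: x=x+R.apply([a4,0,d3])
        if i==3: x=x+R.apply([a5,0,0])
        if i==4: x=x+R.apply([0,0,d5])
        if i==5: x=x+R.apply([a6,0,0])
    return x+R.apply([0,0,d7]),R*Ro.from_euler("z",y7)
r=least_squares(lambda p:np.r_[res(p),np.array(p[6:])*.02],np.r_[-.086,1.503,.309,.551,.414,.324,np.zeros(9)])
P=r.x
def pose(x,y,z,L,th,b=0):
    T=Ro.from_euler("Z",L+180,degrees=True)*Ro.from_euler("x",180,degrees=True)*Ro.from_euler("y",th,degrees=True)
    return np.array([x,y,z])/1000+T.as_matrix()[:,2]*(.002-b/1000),T
def iks(x,T,n=40,seed=0,m=.08):
    g=np.random.default_rng(seed); out=[]
    for _ in range(n):
        def f(q):
            X,R=fk(q,P); return np.r_[(X-x)*10,(T.inv()*R).as_rotvec()*3,(2*(q-lo)/(hi-lo)-1)*.01]
        s=least_squares(f,g.uniform(lo+.1,hi-.1),bounds=(lo+m,hi-m),max_nfev=80)
        X,R=fk(s.x,P); e=np.linalg.norm(X-x); a=(T.inv()*R).magnitude()
        if e<.004 and a<.02: out.append((s.cost,s.x))
    return sorted(out,key=lambda o:o[0])
if __name__=="__main__":
    print(np.round(P,3)); print(np.abs(np.reshape(res(P),(-1,6))).max(1).round(3))
    for nm,a in(("A",(456.8,-225,39,-165.3,40)),("Ahi",(456.8,-225,100,-165.3,40)),("B",(503.2,-212.9,39,14.7,40)),("Bhi",(503.2,-212.9,120,14.7,40))):
        o=iks(*pose(*a)); print(nm,len(o)); seen=[]
        for c,q in o:
            if all(np.abs(q-s).max()>.5 for s in seen): seen.append(q); print("  ",round(c,5),q.round(2))
E
time python3 kin.py
```

```text
[-6.400e-02  1.544e+00  3.220e-01  5.420e-01  4.280e-01  3.290e-01
 -1.900e-02 -1.000e-03 -1.000e-03  1.000e-02  1.000e-03  1.400e-02
  9.000e-03  4.900e-02 -1.600e-02]
[0.048 0.04  0.038 0.053 0.055 0.037 0.026 0.038 0.054]
A 26
   0.00016 [ 1.59  1.42 -1.33  2.35  2.04  0.7  -2.3 ]
   0.00017 [0.06 1.15 1.03 2.35 4.3  1.56 1.15]
   0.00019 [ 1.27  0.94 -0.72  2.35  3.41  0.33  2.44]
Ahi 18
   0.00016 [ 1.61  1.26 -1.42  2.35  1.84  0.64 -2.26]
   0.00023 [ 1.28  0.75 -0.73  2.35  3.82  0.24  1.92]
B 27
   4e-05 [ 0.29  1.02 -0.25  1.46  0.42  1.39  1.7 ]
Bhi 28
   5e-05 [ 0.27  0.91 -0.22  1.46  0.37  1.48  1.76]
real	0m8.249s
user	0m8.004s
sys	0m0.169s
```

Reversing the panel end for end (L=14.7°, same grip) falls well inside the joint ranges. I'll go there through a vertical tool.

```bash
python3 - <<'E'
from kin import *
q=np.array([1.3,.63,-.77,2.24,-1.2,.2,.65])
for w in [(470,-170,220,-160,25),(480,-150,230,-165,5),(490,-150,230,-205,0),(500,-160,230,-250,0),(500,-180,220,-300,0),(503,-200,210,-340,15),(503,-213,180,-345.3,40),(503.2,-213,60,-345.3,40),(503.2,-213,39,-345.3,40)]:
    x,T=pose(*w)
    s=least_squares(lambda z:np.r_[(fk(z,P)[0]-x)*10,(T.inv()*fk(z,P)[1]).as_rotvec()*3,(z-q)*.02],q,bounds=(lo+.02,hi-.02)); q=s.x
    X,R=fk(q,P); print(w,q.round(2),round(np.linalg.norm(X-x)*1000,1),round(np.degrees((T.inv()*R).magnitude()),1))
E
python3 mv.py 470 -170 220 -160 25 0 480 -150 230 -165 5 0 490 -150 230 -205 0 0
```

```text
(470, -170, 220, -160, 25) [ 0.78  0.28 -0.35  2.19 -0.62  0.47 -0.23] 0.0 0.0
(480, -150, 230, -165, 5) [ 0.32  0.32 -0.08  1.98 -0.09  0.77 -0.98] 0.0 0.0
(490, -150, 230, -205, 0) [ 0.14  0.37  0.11  1.91 -0.11  0.88 -1.68] 0.0 0.0
(500, -160, 230, -250, 0) [ 0.01  0.4   0.31  1.88 -0.21  0.9  -2.35] 0.0 0.0
(500, -180, 220, -300, 0) [-0.52  0.81  1.33  1.86 -0.91  1.22 -2.5 ] 0.0 0.0
(503, -200, 210, -340, 15) [-0.4   0.96  1.4   2.03 -1.19  1.2  -2.5 ] 82.7 25.7
(503, -213, 180, -345.3, 40) [-0.39  1.15  1.4   1.92 -1.02  1.22 -2.5 ] 118.6 39.7
(503.2, -213, 60, -345.3, 40) [-0.43  1.36  1.4   1.98 -1.24  1.22 -2.5 ] 102.0 35.4
(503.2, -213, 39, -345.3, 40) [-0.42  1.4   1.4   1.96 -1.24  1.25 -2.5 ] 100.2 35.0
[0.362, -0.364, -0.185, 0.004, -0.155, -0.046] rot deg 14.5
[0.448, -0.447, -0.175, -0.025, -0.376, 0.006] rot deg 33.9
[0.485, -0.433, -0.146, -0.175, -0.405, 0.434] rot deg 55.7
t 19.8 q [ 1.3   0.63 -0.77  2.24 -1.26  0.16  0.65] F [-0.5  0.3 -2.9] w 0.0617 88.8
```

```bash
python3 - <<'E'
from kin import *
q=np.array([1.3,.63,-.77,2.24,-1.2,.2,.65])
for w in [(470,-170,220,-160,25),(480,-150,230,-150,5),(490,-150,230,-110,0),(500,-160,230,-65,0),(500,-180,220,-20,5),(503,-200,210,14.7,20),(503,-213,150,14.7,40),(503.2,-213,60,14.7,40),(503.2,-213,39,14.7,40)]:
    x,T=pose(*w)
    s=least_squares(lambda z:np.r_[(fk(z,P)[0]-x)*10,(T.inv()*fk(z,P)[1]).as_rotvec()*3,(z-q)*.02],q,bounds=(lo+.02,hi-.02)); q=s.x
    X,R=fk(q,P); print(w,q.round(2),round(np.linalg.norm(X-x)*1000,1),round(np.degrees((T.inv()*R).magnitude()),1))
E
python3 mv.py 470 -170 220 -160 25 0 480 -150 230 -150 5 0 490 -150 230 -110 0 0
```

```text
(470, -170, 220, -160, 25) [ 0.78  0.28 -0.35  2.19 -0.62  0.47 -0.23] 0.0 0.0
(480, -150, 230, -150, 5) [ 0.39  0.33 -0.15  1.97 -0.08  0.79 -0.73] 0.0 0.0
(490, -150, 230, -110, 0) [ 0.44  0.38 -0.29  1.91  0.08  0.88 -0.21] 0.0 0.0
(500, -160, 230, -65, 0) [ 0.59  0.42 -0.49  1.88  0.19  0.91  0.47] 0.0 0.0
(500, -180, 220, -20, 5) [ 0.74  0.53 -0.69  1.8   0.31  1.04  1.17] 0.0 0.0
(503, -200, 210, 14.7, 20) [ 0.64  0.69 -0.72  1.64  0.5   1.36  1.61] 0.0 0.0
(503, -213, 150, 14.7, 40) [ 0.47  0.93 -0.59  1.45  0.56  1.64  1.58] 0.0 0.0
(503.2, -213, 60, 14.7, 40) [ 0.45  1.05 -0.56  1.46  0.61  1.52  1.53] 0.0 0.0
(503.2, -213, 39, 14.7, 40) [ 0.45  1.08 -0.55  1.46  0.62  1.5   1.52] 0.0 0.0
[0.362, -0.364, -0.185, 0.004, -0.155, -0.046] rot deg 14.5
[0.448, -0.447, -0.175, 0.038, -0.377, -0.151] rot deg 36.7
[0.485, -0.433, -0.146, 0.184, -0.409, -0.58] rot deg 66.0
t 19.8 q [ 1.3   0.63 -0.77  2.24 -1.26  0.16  0.65] F [-0.5  0.3 -2.9] w 0.0617 88.8
```

Feasible throughout. Moving in stages.

```bash
python3 -m inch '[[0.12,-0.12,-0.06,0,-0.05,-0.015,0.6],[0.24,-0.24,-0.12,0,-0.1,-0.03,0.6],[0.362,-0.364,-0.185,0.004,-0.155,-0.046,0.6],[0.362,-0.364,-0.185,0.004,-0.155,-0.046,0.6],[0.4,-0.4,-0.18,0.015,-0.23,-0.08,0.6],[0.42,-0.42,-0.18,0.025,-0.3,-0.11,0.6],[0.448,-0.447,-0.175,0.038,-0.377,-0.151,0.6],[0.455,-0.445,-0.17,0.07,-0.385,-0.24,0.6],[0.462,-0.442,-0.165,0.1,-0.39,-0.33,0.6],[0.47,-0.44,-0.16,0.135,-0.4,-0.43,0.6],[0.477,-0.436,-0.15,0.16,-0.405,-0.5,0.6],[0.485,-0.433,-0.146,0.184,-0.409,-0.58,0.6],[0.485,-0.433,-0.146,0.184,-0.409,-0.58,0.6],[0.485,-0.433,-0.146,0.184,-0.409,-0.58,0.6],[0.485,-0.433,-0.146,0.184,-0.409,-0.58,0.6]]'; python3 mv.py  500 -160 230 -65 0 0 500 -180 220 -25 5 0
```

```text
clock: 21.68
position: [0.4896, -0.1511, 0.228]
tool_rot: [-3.141, -0.001, 1.218]
force: [-0.6, -1.4, -2.7]
grip_width: 0.0614
finger_force: 88.8
[-0.024, 0.064, 0.0, 0.0, -0.001, -0.503] rot deg 45.2
[-0.118, 0.098, 0.05, 0.042, 0.044, -0.946] rot deg 85.4
t 21.68 q [ 0.16  0.37  0.03  1.92 -0.02  0.86 -0.15] F [-0.6 -1.4 -2.7] w 0.0614 88.8
```

```bash
python3 -m inch '[[-0.005,0.015,0,0,0,-0.1,0.6],[-0.01,0.03,0,0,0,-0.2,0.6],[-0.015,0.04,0,0,0,-0.3,0.6],[-0.02,0.05,0,0,0,-0.4,0.6],[-0.024,0.064,0,0,0,-0.503,0.6],[-0.045,0.07,0.01,0.01,0.01,-0.6,0.6],[-0.07,0.08,0.02,0.02,0.02,-0.7,0.6],[-0.09,0.085,0.03,0.03,0.03,-0.8,0.6],[-0.105,0.09,0.04,0.036,0.037,-0.88,0.6],[-0.118,0.098,0.05,0.042,0.044,-0.946,0.6],[-0.118,0.098,0.05,0.042,0.044,-0.946,0.6],[-0.118,0.098,0.05,0.042,0.044,-0.946,0.6]]'; python3 mv.py 503 -200 210 14.7 20 0  503 -213 120 14.7 40 0
```

```text
clock: 23.18
position: [0.4999, -0.1801, 0.2179]
tool_rot: [-3.141, -0.088, 2.703]
force: [-0.2, -0.6, -3.5]
grip_width: 0.0611
finger_force: 88.8
[-0.058, -0.085, 0.044, 0.096, 0.16, -0.433] rot deg 42.4
[-0.122, -0.146, 0.488, 0.172, 0.373, -0.415] rot deg 52.5
t 23.18 q [ 0.47  0.47 -0.3   1.8   0.14  0.98  1.24] F [-0.2 -0.6 -3.5] w 0.0611 88.8
```

```bash
python3 -m inch '[[-0.015,-0.02,0.01,0.02,0.04,-0.1,0.6],[-0.03,-0.04,0.02,0.05,0.08,-0.2,0.6],[-0.045,-0.06,0.03,0.07,0.12,-0.3,0.6],[-0.058,-0.085,0.044,0.096,0.16,-0.4,0.6],[-0.058,-0.085,0.044,0.11,0.2,-0.43,0.6],[-0.08,-0.11,0.14,0.14,0.27,-0.425,0.6],[-0.1,-0.13,0.27,0.16,0.33,-0.42,0.6],[-0.122,-0.146,0.4,0.172,0.373,-0.415,0.6],[-0.122,-0.146,0.488,0.172,0.373,-0.415,0.6],[-0.122,-0.146,0.488,0.172,0.373,-0.415,0.6],[-0.122,-0.146,0.488,0.172,0.373,-0.415,0.6],[-0.122,-0.146,0.488,0.172,0.373,-0.415,0.6]]'; python3 mv.py 503.2 -213 120 14.7 40 0;  python3 - <<'E'
from h import *
for n in("scene","top"):
    c=cam(n); W=cloud(c); I=c[0]["img"]; h=W[...,2]
    hs=cv2.cvtColor(I,cv2.COLOR_RGB2HSV)
    m=(hs[...,0]>100)&(hs[...,0]<130)&(hs[...,1]>100)&(np.linalg.norm(W[...,:2]-[.48,-.22],axis=2)<.1)&(h>.08)
    P=W[m]; print(n,len(P),P.mean(0),np.linalg.svd(P-P.mean(0))[2][2])
    m=(h>.09)&(h<.13)&(np.linalg.norm(W[...,:2]-[.48,-.22],axis=2)<.09); Q=W[m]; print(cv2.minAreaRect((Q[:,:2]*1000).astype(np.float32)))
cv2.imwrite('pics/s8.png',cv2.resize(I[140:300,340:520,::-1],None,fx=4,fy=3.75))
E
```

```text
clock: 24.68
position: [0.5022, -0.2137, 0.1198]
tool_rot: [-3.14, -0.697, -2.884]
force: [-0.3, -0.5, -2.9]
grip_width: 0.0614
finger_force: 88.8
[-0.003, 0.002, 0.006, -0.002, 0.001, 0.001] rot deg 0.2
t 24.68 q [ 0.32  0.9  -0.3   1.45  0.43  1.53  1.7 ] F [-0.3 -0.5 -2.9] w 0.0614 88.8
scene 203 [ 0.47289409 -0.21901223  0.12480963] [-0.35153446  0.93516239 -0.04352958]
((479.8029479980469, -217.61683654785156), (134.96449279785156, 75.08653259277344), 13.85354232788086)
top 118 [ 0.51282523 -0.19787739  0.12729576] [ 0.44112417  0.89600829 -0.05078003]
((507.1893310546875, -188.91043090820312), (36.2607421875, 82.28108215332031), 68.1656265258789)
```

View pics/s8.png

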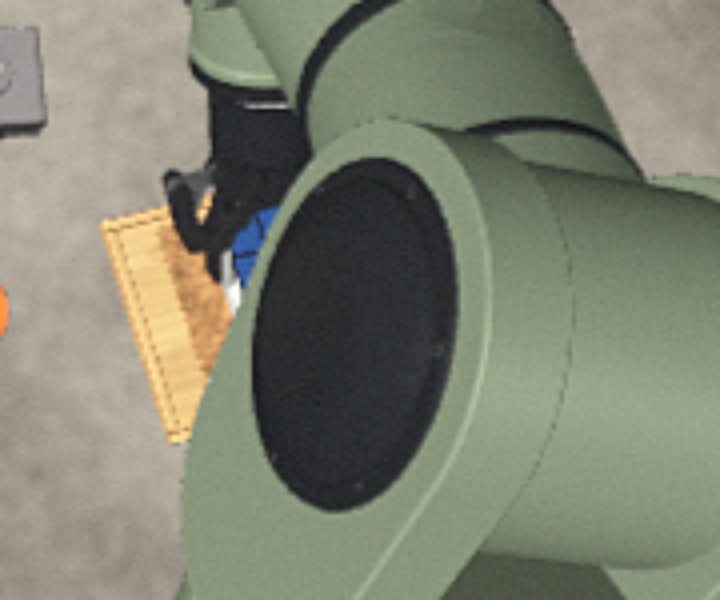

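The top view is mostly hidden by the forearm. The scene view puts the panel centre at (480,-218) mm, yaw 13.9°, against the mat's (480,-219), 14.6°. Lowering.

```bash
python3 mv.py 503.2 -214 44 14.7 40 0
```

```text
[-0.246, -0.003, 0.296, -0.002, 0.0, 0.001] rot deg 0.2
t 24.77 q [ 0.32  0.9  -0.3   1.45  0.43  1.53  1.7 ] F [-0.3 -0.2 -3. ] w 0.0615 88.8
```

```bash
python3 -m inch '[[-0.07,0,0.08,0,0,0,0.6],[-0.14,0,0.17,0,0,0,0.6],[-0.2,0,0.24,0,0,0,0.6],[-0.235,0,0.283,0,0,0,0.6],[-0.246,0,0.296,-0.002,0,0.001,0.6],[-0.246,0,0.296,-0.002,0,0.001,0.6],[-0.246,0,0.296,-0.002,0,0.001,0.6]]'; python3 - <<'E'
from h import *
c=cam("scene"); W=cloud(c); I=c[0]["img"]; h=W[...,2]; hs=cv2.cvtColor(I,cv2.COLOR_RGB2HSV)
near=np.linalg.norm(W[...,:2]-[.48,-.219],axis=2)<.085
m=near&(h>.028)&(h<.055); 
P=W[m&(hs[...,1]>120)&(hs[...,0]>100)&(hs[...,2]>80)]; print(len(P),P.mean(0),np.linalg.svd(P-P.mean(0))[2][2])
white=m&(hs[...,1]<60)&(hs[...,2]>120); Q=W[white]; print(len(Q),cv2.minAreaRect((Q[:,:2]*1000).astype(np.float32)))
j=W[(np.linalg.norm(W[...,:2]-[.516,-.358],axis=2)<.05)&(h>.095)&(h<.12)]; print("jar",len(j),cv2.minAreaRect((j[:,:2]*1000).astype(np.float32)))
cv2.imwrite('pics/s9.png',cv2.resize(I[100:220,200:350,::-1],None,fx=4,fy=4))
E
```

```text
clock: 25.65
position: [0.5017, -0.2136, 0.042]
tool_rot: [3.141, -0.698, -2.885]
force: [-0.6, 0.5, -3.2]
grip_width: 0.0613
finger_force: 88.8
167 [ 0.46445503 -0.22159639  0.04015322] [ 0.00333077  0.01679152 -0.99985346]
127 ((478.16900634765625, -218.84698486328125), (136.4209747314453, 67.3552474975586), 17.690967559814453)
jar 0 ((0.0, 0.0), (0.0, 0.0), 0.0)
```

View pics/s9.png

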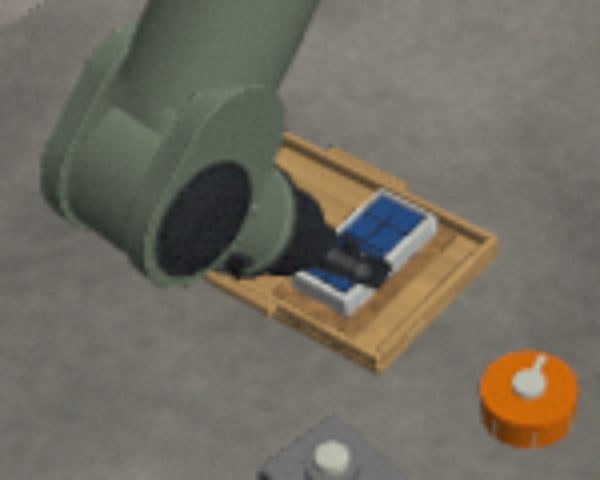

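The panel (370,250) is level, with its top at 40 mm, so it is about 6 mm above the mat and centred within 2 mm. Lowering until contact.

```bash
python3 -m inch '[[-0.006,0,0.008,0,0,0,0.6],[-0.013,0,0.015,0,0,0,0.6],[-0.013,0,0.015,0,0,0,0.6]]'; python3 -m inch '[[-0.003,0,0.004,0,0,0,0.6],[-0.003,0,0.004,0,0,0,0.6]]';  python3 -m inch '[[-0.003,0,0.004,0,0,0,0.6],[-0.003,0,0.004,0,0,0,0.6]]'
```

```text
clock: 26.08
position: [0.5015, -0.2135, 0.0376]
tool_rot: [3.14, -0.699, -2.884]
force: [-0.0, 0.2, 0.0]
grip_width: 0.0613
finger_force: 89.1
clock: 26.32
position: [0.5015, -0.2135, 0.0375]
tool_rot: [3.141, -0.7, -2.885]
force: [-0.2, 1.4, 12.6]
grip_width: 0.0614
finger_force: 90.4
clock: 26.58
position: [0.5015, -0.2135, 0.0375]
tool_rot: [3.141, -0.7, -2.885]
force: [-0.0, 4.2, 25.0]
grip_width: 0.0613
finger_force: 91.7
```

```bash
python3 -m inch '[[0.004,0,-0.005,0,0,0,0.6],[0.004,0,-0.005,0,0,0,0.6]]'; python3 -m inch '[[0,0,0,0,0,0,0.85],[0,0,0,0,0,0,1],[0,0,0,0,0,0,1],[0,0,0,0,0,0,1],[0,0,0,0,0,0,1]]'; python3 -m inch '[[0,0,-0.02,0,0,0,1],[0,0,-0.06,0,0,0,1],[0,0,-0.15,0,0,0,1],[0,0,-0.3,0,0,0,1],[0,0,-0.5,0,0,0,1],[0,0,-0.7,0,0,0,1],[0,0,-0.7,0,0,0,1],[0,0,-0.7,0,0,0,1]]'
cat > chk.py <<'E'
from h import *
for n in("scene","top"):
    c=cam(n); W=cloud(c); I=c[0]["img"]; h=W[...,2]; hs=cv2.cvtColor(I,cv2.COLOR_RGB2HSV)
    near=np.linalg.norm(W[...,:2]-[.48,-.219],axis=2)<.085; m=near&(h>.028)&(h<.045)
    P=W[m]; print(n,len(P),np.median(P,0),np.linalg.svd(P-P.mean(0))[2][2],cv2.minAreaRect((P[:,:2]*1000).astype(np.float32)))
    for k,(x,y,lo,hi) in dict(jar=(.516,-.358,.095,.12),pill=(.475,-.002,.03,.045),cup=(.650,.226,.08,.1),spoon=(.58,.42,.006,.025)).items():
        j=W[(np.linalg.norm(W[...,:2]-[x,y],axis=2)<.07)&(h>lo)&(h<hi)]; print(k,len(j),cv2.minAreaRect((j[:,:2]*1000).astype(np.float32))[:2] if len(j)>4 else "")
E
python3 chk.py
```

```text
clock: 26.82
position: [0.5015, -0.2135, 0.0375]
tool_rot: [3.14, -0.699, -2.885]
force: [-0.1, 1.0, 9.4]
grip_width: 0.0613
finger_force: 90.3
clock: 27.45
position: [0.5014, -0.2135, 0.0368]
tool_rot: [3.14, -0.699, -2.884]
force: [0.5, 0.5, 0.1]
grip_width: 0.0851
finger_force: 0.0
clock: 28.45
position: [0.5886, -0.1906, 0.1441]
tool_rot: [3.14, -0.699, -2.884]
force: [-0.3, 0.1, -0.5]
grip_width: 0.0851
finger_force: 0.0
scene 486 [ 0.4823305  -0.21636956  0.03499687] [-0.0010014 -0.0165465 -0.9998626] ((475.98883056640625, -222.65750122070312), (145.22842407226562, 68.2037582397461), 15.402294158935547)
jar 175 ((517.6978759765625, -361.99822998046875), (59.479190826416016, 55.97800827026367))
pill 368 ((476.7312316894531, -2.6913299560546875), (81.19039916992188, 79.35834503173828))
cup 165 ((650.7398681640625, 225.10855102539062), (75.20299530029297, 67.07652282714844))
spoon 396 ((578.5056762695312, 413.169189453125), (87.03086853027344, 113.71968078613281))
top 0 [nan nan nan] [0. 0. 1.] ((0.0, 0.0), (0.0, 0.0), 0.0)
jar 0 
pill 598 ((475.43524169921875, -1.2993507385253906), (78.57667541503906, 79.13964080810547))
cup 134 ((649.9141235351562, 226.87701416015625), (70.05999755859375, 69.6014633178711))
spoon 357 ((587.615478515625, 410.4548034667969), (87.32896423339844, 102.561279296875))
  return _methods._mean(a, axis=axis, dtype=dtype,
  ret = um.true_divide(
chk.py:5: RuntimeWarning: Mean of empty slice.
  P=W[m]; print(n,len(P),np.median(P,0),np.linalg.svd(P-P.mean(0))[2][2],cv2.minAreaRect((P[:,:2]*1000).astype(np.float32)))
```

Panel is on the mat: top at 35 mm, level. Now to the button.

```bash
python3 mv.py 600 -180 230 0 20 0 657.5 -25 200 -40 0 0
```

```text
[0.22, 0.039, -0.367, -0.081, -0.222, 0.142] rot deg 24.9
[-0.243, 0.715, -0.559, -0.212, -0.411, 0.582] rot deg 66.9
t 28.55 q [ 0.25  1.   -0.29  1.16  0.41  1.72  1.73] F [-0.5  0.6 -0.8] w 0.0856 0.0
```

```bash
python3 -m inch '[[0.07,0.01,-0.12,-0.02,-0.07,0.04,1],[0.15,0.025,-0.24,-0.05,-0.15,0.09,0.6],[0.22,0.039,-0.367,-0.081,-0.222,0.142,0],[0.13,0.17,-0.4,-0.1,-0.26,0.23,0],[0.04,0.3,-0.44,-0.13,-0.3,0.31,0],[-0.05,0.44,-0.48,-0.16,-0.34,0.4,0],[-0.15,0.58,-0.52,-0.19,-0.38,0.49,0],[-0.243,0.715,-0.559,-0.212,-0.411,0.582,0],[-0.243,0.715,-0.559,-0.212,-0.411,0.582,0],[-0.243,0.715,-0.559,-0.212,-0.411,0.582,0],[-0.243,0.715,-0.559,-0.212,-0.411,0.582,0]]'; python3 chk.py 2>/dev/null; python3 mv.py 657.5 -25 100 -40 0 0 657.5 -25 85 -40 0 0
```

```text
clock: 29.92
position: [0.6578, -0.0263, 0.1983]
tool_rot: [3.141, -0.0, 2.443]
force: [-0.5, 0.2, -0.3]
grip_width: -0.0002
finger_force: 0.0
scene 350 [ 0.46396229 -0.21069128  0.03490805] [-0.00326376  0.01770346  0.99983795] ((479.98638916015625, -219.33331298828125), (130.76173400878906, 67.54557800292969), 14.243599891662598)
jar 35 ((535.9544067382812, -368.6122131347656), (45.12535858154297, 12.202574729919434))
pill 371 ((475.3810119628906, -4.176429748535156), (85.01177215576172, 76.544921875))
cup 161 ((650.60986328125, 225.45077514648438), (75.2601318359375, 67.32024383544922))
spoon 398 ((586.4066162109375, 409.8550109863281), (85.95854949951172, 99.86212158203125))
top 0 [nan nan nan] [0. 0. 1.] ((0.0, 0.0), (0.0, 0.0), 0.0)
jar 355 ((515.9254150390625, -358.2774963378906), (54.706459045410156, 56.15137481689453))
pill 608 ((475.59185791015625, -1.2059097290039062), (78.44778442382812, 79.02449798583984))
cup 131 ((649.928466796875, 226.53363037109375), (69.7767333984375, 70.22219848632812))
spoon 367 ((583.2203979492188, 409.33013916015625), (90.49113464355469, 98.57527160644531))
[0.005, 0.002, 0.502, 0.0, -0.0, -0.001] rot deg 0.1
[0.005, 0.002, 0.577, 0.0, -0.0, -0.001] rot deg 0.1
t 30.02 q [ 0.09  0.63 -0.22  1.54  0.16  0.98  0.7 ] F [ 1.2 -0.4 -0. ] w -0.0006 0.0
```

Panel centred at (480,-219.3), yaw 14.2°, and nothing else has moved. Descending onto the button.

```bash
python3 -m inch '[[0.005,0.002,0.2,0,0,0,0],[0.005,0.002,0.4,0,0,0,0],[0.005,0.002,0.52,0,0,0,0],[0.005,0.002,0.57,0,0,0,0],[0.005,0.002,0.57,0,0,0,0],[0.005,0.002,0.57,0,0,0,0]]'; python3 -m inch '[[0,0,0.01,0,0,0,0],[0,0,0.02,0,0,0,0],[0,0,0.02,0,0,0,0]]'; python3 -m inch '[[0,0,0.01,0,0,0,0],[0,0,0.01,0,0,0,0]]'
```

```text
clock: 30.78
position: [0.6577, -0.0243, 0.0852]
tool_rot: [3.14, 0.001, 2.443]
force: [-2.7, -0.3, 3.7]
grip_width: 0.0002
finger_force: 1.8
clock: 31.15
position: [0.6581, -0.0242, 0.0826]
tool_rot: [3.14, 0.002, 2.443]
force: [-12.4, -2.1, 32.3]
grip_width: -0.0002
finger_force: 16.2
clock: 31.4
position: [0.6583, -0.0242, 0.0822]
tool_rot: [3.14, 0.002, 2.443]
force: [-21.8, -1.9, 56.5]
grip_width: -0.0001
finger_force: 28.2
```

```bash
python3 -m inch '[[0,0,-0.02,0,0,0,0],[0,0,-0.1,0,0,0,0],[0,0,-0.3,0,0,0,0],[0,0,-0.6,0,0,0,0],[0,0,-0.6,0,0,0,0]]'; python3 - <<'E'
from h import *
for n in("scene0","top0"):
    W=np.load(n+".npy"); I=cv2.imread(f"pics/{n}.png"); hs=cv2.cvtColor(I,cv2.COLOR_BGR2HSV)
    m=(np.linalg.norm(W[...,:2]-[.658,-.025],axis=2)<.04)&(hs[...,2]>170)&(hs[...,1]<50); P=W[m]
    print(n,len(P),np.percentile(P[:,2],[5,50,95]),P[P[:,2]>.058].mean(0),cv2.minAreaRect((P[:,:2]*1000).astype(np.float32)))
    near=np.linalg.norm(W[...,:2]-[.658,-.025],axis=2); 
    for r in range(0,40,4): s=(near>=r/1000)&(near<(r+4)/1000); print(r,round(np.nanmedian(W[...,2][s])*1000,1),end=" ")
    print()
E
python3 chk.py 2>/dev/null | head -1
```

```text
clock: 32.02
position: [0.6597, -0.0238, 0.2038]
tool_rot: [3.135, 0.006, 2.443]
force: [-0.6, -0.1, -0.7]
grip_width: 0.0
finger_force: 0.0
scene0 37 [0.06891862 0.07193881 0.07605454] [ 0.65812147 -0.02461467  0.07233825] ((656.564453125, -24.337234497070312), (21.00815773010254, 20.57765007019043), 27.655044555664062)
0 74.6 4 71.8 8 71.3 12 66.1 16 61.1 20 57.3 24 50.6 28 50.4 32 50.7 36 50.4 
top0 75 [0.06283832 0.07136993 0.07428841] [ 0.65805914 -0.02340269  0.07055617] ((659.223388671875, -22.679424285888672), (25.984989166259766, 27.33844566345215), 86.83126068115234)
0 70.1 4 71.7 8 71.7 12 64.6 16 62.1 20 55.2 24 49.9 28 49.5 32 49.6 36 49.6 
scene 348 [ 0.46603367 -0.21145208  0.03479205] [-0.01492311  0.03223359  0.99936895] ((481.5104064941406, -219.08203125), (133.25067138671875, 64.06832122802734), 14.51723575592041)
```

The button top was at about 72 mm, so contact was at TCP 89 mm and the hard stop at about 83 mm, where the force rose steeply. That confirms a full press. The panel is unmoved and the arm is clear.

```bash
python3 -m inch '[[0,0,0,0,0,0,0],[0,0,0,0,0,0,0],[0,0,0,0,0,0,0],[0,0,0,0,0,0,0]]'; python3 -c "
from workcell import bot
print(bot.job_done())"
```

```text
clock: 32.62
position: [0.6574, -0.0239, 0.1981]
tool_rot: [3.141, -0.0, 2.443]
force: [-0.3, -0.3, 0.7]
grip_width: 0.0001
finger_force: 0.0
the job is handed in; nothing more can be done
None
```

Job handed in at 32.6 s, result not reported back: the panel stood free on its short edge and now lies cells up on the mat, within about 2 mm and 1° by camera; the check button was pressed to its stop and released, and the jar, pill box, spoon rest and cup were not disturbed.

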